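# Gauge the fragile relief castings and box them

### The arm

A 7-joint arm with a two-finger parallel gripper is mounted at the origin on the work surface. World frame = base frame: x ahead of the robot, y to its left, z up, the work surface at z = 0. Lengths are in m, angles in rad, forces in N, time in s.
With the tool pointing down it reaches from about 0.4 to 0.925 m from the base axis. Payload 5.6 kg.
Tool frame: the origin (TCP) lies on the centre line of the jaws, within the pads' length; the fingertips stand 14 mm ahead of it and the grasp point (between the pads) lies 5 mm behind it; x points along the fingers, y is the direction in which the jaws open and shut, and the axes are right-handed (so a half turn about x gives the same grasp; the last joint's range is limited). The gripper opens to 85 mm and grips with 20 to 120 N. Pads are 22 mm wide; open, the fingers measure 114 mm over their backs; the gripper's body (76 mm by 85 mm) begins 54 mm behind the grasp point. The pads swing forward as they close: fully open they stand 13 mm farther back than shut.
Start: joints at [-1.281, 0.468, -0.012, 1.603, 0.006, 1.071, -0.056], TCP at [0.212, 0.614, 0.245] pointing down, gripper open.
Joint ranges: [-2.53, 2.53], [-0.31, 2.02], [-1.57, 1.55], [0.28, 2.44], [-1.29, 4.43], [0.15, 1.84], [-2.92, 2.92]. Speed limits (rad/s): [2.57, 2.57, 3.14, 3.14, 3.14, 3.14, 3.14].

### API

Orientations are given as a 3x3 rotation matrix whose columns are the frame's x, y, z axes.
In Python, from plant import ctrl gives the robot as it stands. The module is installed in compiled form; this text tells all that it offers.
- The arm moves only by the tool send_rows, never from a script. Its argument "deltas" is a list of rows, each a list of 7 numbers: the turn, a rotation vector about the tool's x, y, z in rad, then the shift along the tool's x, y, z in m, then the opening, from 0 (shut) to 1 (fully open). In form: [[ax, ay, az, x, y, z, gripper], ...]. A call has 1 to 8 rows; each row is the pose to reach, as a shift and turn from the pose measured when the call began, along the tool's axes at that moment; what a row does not reach only later rows make up. A row lasts 1/12 s, in which the tool goes at most 41.7 mm and 7.16 degrees, less where a joint would pass 70% of its speed; a pose out of reach is approached as far as the arm can. A call with a gripper value outside its range is refused whole. The fingers move at their own pace and stop on an object; "force" is the grip in N (left out, the last holds). Time passes only in rows, so rows that repeat a pose let the fingers close. It gives the time, the measured TCP pose, the force and the opening at its end, in the units of the state.
- ctrl.observe(): the state, without advancing time (a new reading comes with each control period).
- ctrl.capture(name): name is "side" or "top"; returns a dict with "pixels" (384x512x3 uint8, red, green, blue), "fx", "fy", "cx", "cy" (pixels), "R" (3x3) and "t" (3): a world point X has camera coordinates R X + t. Camera axes: x right, y down, z forward; pixel columns grow to the right and rows downward; lengths in m; the calibration is good to about 2 mm. A picture is of the moment at which its call begins. There is no depth.
- ctrl.finish_job(): hands the job in, once; it reports no verdict.
The state is a dict: "t": time; "joint_pos": joint angles; "qvel": joint speeds; "tau": joint torques, N m; "ee_pos": TCP position; "ee_rot": TCP orientation; "wrist_force": force on the tool from outside, world axes, zero at the start; "moment": the same for the moment, N m; "opening": opening from 0.0 (shut) to 1.0 (fully open).
Only numpy, scipy, OpenCV 4.12 (cv2) and the standard library are available. Lean on these libraries where they do the work, as an engineer would, in place of code of your own. Each camera call takes 0.05 s, during which the arm holds its last target.

### The job

Stand the lamp's dimmer lever upright for half light. Then, from the thinnest casting to the thickest, lay each casting flat on the gauge's anvil with one end under the foot, let go of it, and press the plunger's cap down until the sprung foot rests on the casting and is pushed about half way in (7 mm) for a second before you let it rise. Put each gauged casting flat in the tray, beside the others and not on top of them, and when all are in, push the lever back to off; the castings are fragile, so use the gentlest grip and never force the foot hard home, and leave the pastel sticks and the paintbrush alone.

Things in the scene. Friction and masses are not known exactly. Their poses are not given: they have to be found in the camera images.
- strip16: relief casting, a plain rust-brown bar 16 mm high, 120 mm long (its x), 30 mm wide (its y), with brick lines; fragile; lies flat on the bench. Origin: centre of its underside, z up. It is absent in some runs
- strip24: relief casting, a plain rust-brown bar 24 mm high, 120 mm long (its x), 30 mm wide (its y), with brick lines; fragile; lies flat on the bench. Origin: centre of its underside, z up. It is absent in some runs
- strip32: relief casting, a plain rust-brown bar 32 mm high, 120 mm long (its x), 30 mm wide (its y), with brick lines; fragile; lies flat on the bench. Origin: centre of its underside, z up. It is absent in some runs
- strip40: relief casting, a plain rust-brown bar 40 mm high, 120 mm long (its x), 30 mm wide (its y), with brick lines; fragile; lies flat on the bench. Origin: centre of its underside, z up. It is absent in some runs
- gauge: thickness gauge, fixed. Steel anvil 8 mm thick: x -115 to +100 mm, y +-55 mm; stop bar 12 mm above it at x = +34 to +40 mm. Column 130 mm high from x = +65 mm; its arm holds a 34 mm boss round the plunger, 102 to 129 mm up. Origin: on the bench below the plunger; x towards the column (away from the robot), z up. Grip a casting near one end, slide its other end sideways (along y) under the foot
- plunger (a joint): travel of the gauge plunger downwards, m: 0 raised (it springs back up by itself when let go, 2 to 5 N), 0.060 fully down. Raised, with the foot out, the foot's face is 60 mm above the anvil, so casting height = 60 mm - plunger travel + foot travel
- foot (a joint): how far the plunger's sprung brass foot is pushed up into the plunger, m: 0 free, 0.014 hard in; spring about 1 N at first touch to 5 N at 0.014. About 0.007 is a proper gauging touch
- cap_top (a point): centre of the upper face of the plunger's black cap (36 mm across, 192 mm above the bench when raised): press here straight down with shut fingertips
- foot_pad: round brass face of the sprung foot, 18 mm across. Origin: centre of its underside
- dimmer (a joint): angle of the lamp's dimmer lever, rad: 0 off (leaning 0.5 rad towards its box's -x, the robot's side), 0.5 upright (half light), 1.0 full (leaning to +x). It stays where it is left
- dimmer_tip (a point): centre of the black ball, 26 mm across, at the end of the dimmer lever, 80 mm from the hinge
- dimmer_base: grey dimmer box, fixed, 70 (x) x 50 (y) x 25 mm. Origin: centre of its underside, z up. The lever swings in its x-z plane about a hinge along y, 22 mm above the origin
- tray: open fibreboard tray, fixed, 160 mm (its x) x 230 mm (its y) outside, 24 mm high, walls and floor 5 mm. Origin: centre of its underside, z up
- pastel_pale: pastel stick 65 x 13 x 13 mm lying on the bench, bystander. Origin: centre of its underside
- pastel_rust: pastel stick 65 x 13 x 13 mm lying on the bench, bystander. Origin: centre of its underside
- paintbrush: paintbrush 180 mm long lying on the bench, bystander. Origin: on the bench below its middle
Mind the look-alikes: they are no part of the job. What is shaped like the dimmer_base but purple is not meant. Leave any orange look-alike of the strip32 alone.

How it is judged:
On the way, in this order (a step that is already met when the one before it is completed fails the run):
1. the lamp lever stands upright (half light) (value of joint dimmer between 0.38 and 0.62 rad), for 0.3 s.
2. the 16 mm casting is gauged: flat on the anvil, the sprung foot pressing it with 1.7 to 4.7 N (2.5 to 11.5 mm in), fingers off the casting (contact force between foot_pad and strip16 between 1.7 and 4.7 N and angle between strip16's own z axis and vertical below 0.06 rad and z of strip16 in the frame of gauge below 0.012 m and contact force between the fingers and strip16 below 0.2 N), for 0.4 s.
3. the 24 mm casting is gauged: flat on the anvil, the sprung foot pressing it with 1.7 to 4.7 N (2.5 to 11.5 mm in), fingers off the casting (contact force between foot_pad and strip24 between 1.7 and 4.7 N and angle between strip24's own z axis and vertical below 0.06 rad and z of strip24 in the frame of gauge below 0.012 m and contact force between the fingers and strip24 below 0.2 N), for 0.4 s.
4. the 32 mm casting is gauged: flat on the anvil, the sprung foot pressing it with 1.7 to 4.7 N (2.5 to 11.5 mm in), fingers off the casting (contact force between foot_pad and strip32 between 1.7 and 4.7 N and angle between strip32's own z axis and vertical below 0.06 rad and z of strip32 in the frame of gauge below 0.012 m and contact force between the fingers and strip32 below 0.2 N), for 0.4 s.
5. the 40 mm casting is gauged: flat on the anvil, the sprung foot pressing it with 1.7 to 4.7 N (2.5 to 11.5 mm in), fingers off the casting (contact force between foot_pad and strip40 between 1.7 and 4.7 N and angle between strip40's own z axis and vertical below 0.06 rad and z of strip40 in the frame of gauge below 0.012 m and contact force between the fingers and strip40 below 0.2 N), for 0.4 s.
At the end, for the whole second after the job is handed in: every casting present lies flat (within 0.08 rad) and still on the tray's floor inside its walls, the plunger is up (within 5 mm), and the dimmer lever is within 0.1 rad of off (value of joint dimmer below 0.1 rad and value of joint plunger below 0.005 m and z of strip16 in the frame of tray between 0 and 0.011 m and angle between each of strip16, strip24, strip32, strip40's own z axis and vertical below 0.08 rad and linear speed of each of strip16, strip24, strip32, strip40 below 0.02 m/s and x of strip16 in the frame of tray between -0.07 and 0.07 m and y of strip16 in the frame of tray between -0.105 and 0.105 m and z of strip24 in the frame of tray between 0 and 0.011 m and x of strip24 in the frame of tray between -0.07 and 0.07 m and y of strip24 in the frame of tray between -0.105 and 0.105 m and z of strip32 in the frame of tray between 0 and 0.011 m and x of strip32 in the frame of tray between -0.07 and 0.07 m and y of strip32 in the frame of tray between -0.105 and 0.105 m and z of strip40 in the frame of tray between 0 and 0.011 m and x of strip40 in the frame of tray between -0.07 and 0.07 m and y of strip40 in the frame of tray between -0.105 and 0.105 m); the robot touches nothing.
It fails at once if a casting is squeezed or pressed by the fingers with more than 80 N in all (contact force between the fingers and strip16 above 80 N or contact force between the fingers and strip24 above 80 N or contact force between the fingers and strip32 above 80 N or contact force between the fingers and strip40 above 80 N).
It fails at once if the gauge foot presses on a casting with more than 10 N (contact force between foot_pad and strip16 above 10 N or contact force between foot_pad and strip24 above 10 N or contact force between foot_pad and strip32 above 10 N or contact force between foot_pad and strip40 above 10 N).
It fails at once if a casting is gauged (foot pressing over 1.5 N) while the lamp lever is not upright (0.38 to 0.62 rad) ((contact force between foot_pad and strip16 above 1.5 N or contact force between foot_pad and strip24 above 1.5 N or contact force between foot_pad and strip32 above 1.5 N or contact force between foot_pad and strip40 above 1.5 N) and not (value of joint dimmer between 0.38 and 0.62 rad)).
It fails at once if a bystander (pastel stick, paintbrush) is moved more than 30 mm (distance of any of pastel_pale, pastel_rust, paintbrush from where it was at the start of the episode above 0.03 m).
Of strip16, strip24, strip32, strip40 only 2 to 3 are there at a start; the rules pass over those that are not, and their reading is None.
At some moment in a run one of strip16, strip24, strip32, strip40 may be knocked a few centimetres aside while the robot is not near it.
It also fails if it takes over 210 s, if anything falls off the work surface, if the arm or the gripper's body presses on something with over 40 N, if the wrist force passes 120 N, or if a joint passes its speed limit or range.

## Working session

There is one attempt and no reset: what is moved stays moved. The work goes in short steps, Python scripts to look and compute and a tool call to move; the robot and the scene stay as the last step left them, time stands still between calls to the robot, and variables do not carry over. Pictures are saved under pics/ and viewed, and the job is handed in when it is done.

Besides the shell and the picture viewer there is one more tool, called after "Call:" by a JSON object that holds its "op" and its "data". send_rows: Moves the arm, as the interface text tells. Its arguments: {"type":"object","properties":{"deltas":{"type":"array"},"force":{"type":"number"}},"required":["deltas"]}

```bash
mkdir -p pics; ls
python3 - <<'E'
from plant import ctrl
import cv2,numpy as np
s=ctrl.observe()
for k,v in s.items(): print(k,np.round(v,3).tolist())
for n in("side","top"):
    c=ctrl.capture(n); print(n,c["fx"],c["fy"],c["cx"],c["cy"],np.round(c["R"],4).tolist(),np.round(c["t"],4).tolist())
    cv2.imwrite(f"pics/{n}0.png",cv2.resize(c["pixels"][:,:,::-1],(800,600),interpolation=cv2.INTER_CUBIC))
E
```

```text
pics
t 0.0
joint_pos [-1.281, 0.468, -0.012, 1.604, 0.006, 1.071, -0.056]
qvel [0.0, 0.0, -0.001, 0.001, -0.0, -0.001, 0.001]
tau [0.0, -53.239, 0.022, -25.13, 0.011, 0.008, 0.0]
ee_pos [0.212, 0.614, 0.244]
ee_rot [[-0.0, 0.327, 0.945], [-0.002, 0.945, -0.327], [-1.0, -0.002, 0.0]]
wrist_force [0.062, -0.744, -0.685]
moment [-0.045, -0.053, -0.06]
opening 0.996
side 354.8558200756887 354.8558200756887 259.226919465994 191.67317920416448 [[-0.921, -0.3896, -0.0015], [-0.2349, 0.5585, -0.7956], [0.3108, -0.7323, -0.6059]] [0.5825, 0.244, 0.8925]
top 476.78818334470503 476.78818334470503 253.50826474805618 190.46675297960402 [[0.0036, -0.9997, -0.023], [-0.997, -0.0018, -0.0769], [0.0768, 0.0232, -0.9968]] [0.0414, 0.6528, 1.4671]
```

View pics/side0.png

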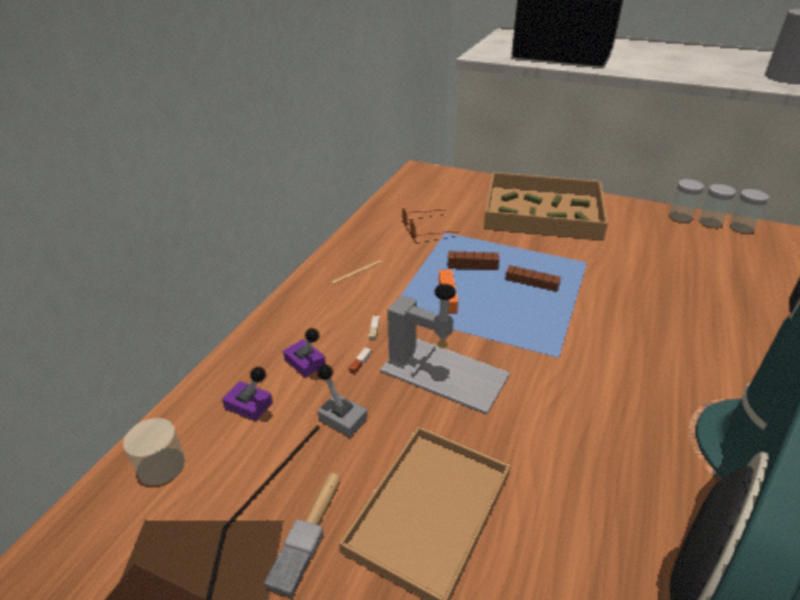

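View pics/top0.png

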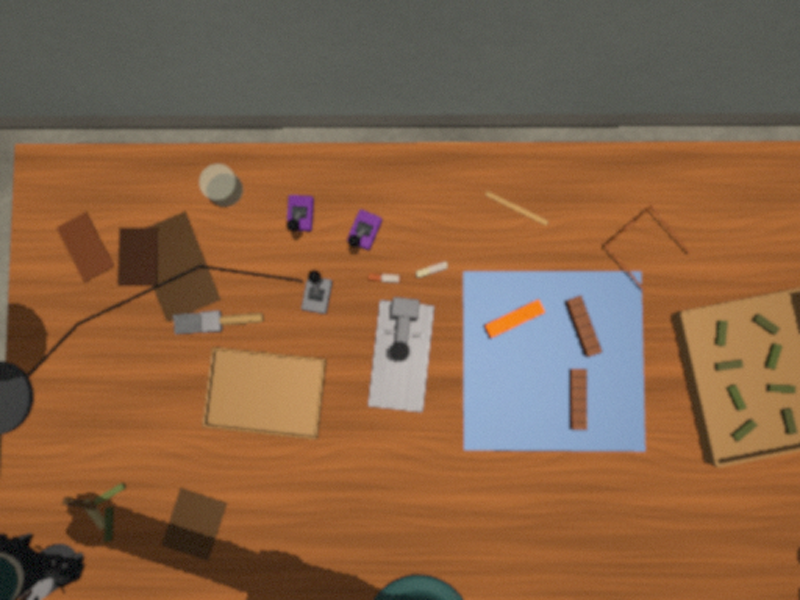

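```bash
cat > h.py <<'E'
from plant import ctrl
import cv2,numpy as np
from scipy.optimize import least_squares
np.set_printoptions(precision=4,suppress=True)
def K(c): return np.array([[c["fx"],0,c["cx"]],[0,c["fy"],c["cy"]],[0,0,1]])
def cap(n,tag=None):
    c=ctrl.capture(n)
    if tag: np.savez(f"pics/{tag}.npz",**c)
    return c
def load(tag): 
    d=np.load(f"pics/{tag}.npz"); return {k:d[k] for k in d.files}
def proj(c,X):
    X=np.atleast_2d(X); p=(c["R"]@X.T).T+c["t"]; 
    return np.c_[p[:,0]/p[:,2]*c["fx"]+c["cx"],p[:,1]/p[:,2]*c["fy"]+c["cy"]]
def onz(c,uv,z):
    d=c["R"].T@np.array([(uv[0]-c["cx"])/c["fx"],(uv[1]-c["cy"])/c["fy"],1]); o=-c["R"].T@c["t"]
    return o+d*(z-o[2])/d[2]
def tri(cs,uvs):
    Ps=[K(c)@np.c_[c["R"],c["t"]] for c in cs]
    X=cv2.triangulatePoints(Ps[0],Ps[1],np.array(uvs[0],float),np.array(uvs[1],float))[:,0]; X=X[:3]/X[3]
    r=[np.linalg.norm(proj(c,X)[0]-u) for c,u in zip(cs,uvs)]
    return X,r
def crop(c,x0,y0,w,h,s,name,draw=[],grid=True):
    im=c["pixels"][y0:y0+h,x0:x0+w,::-1]; im=cv2.resize(im,(w*s,h*s),interpolation=cv2.INTER_CUBIC)
    for d in draw:
        d=np.round((np.array(d)-[x0,y0]+.5)*s).astype(int)
        cv2.polylines(im,[d.reshape(-1,1,2)],len(d)>2,(0,255,0),1) if len(d)>1 else cv2.circle(im,tuple(int(v) for v in d[0]),2,(0,255,255),-1)
    if grid:
        for x in range(x0-x0%10+10,x0+w,10): cv2.putText(im,str(x),((x-x0)*s,9),0,.33,(255,255,255),1); cv2.line(im,((x-x0)*s+s//2,10),((x-x0)*s+s//2,16),(255,255,255),1)
        for y in range(y0-y0%10+10,y0+h,10): cv2.putText(im,str(y),(0,(y-y0)*s+4),0,.33,(255,255,255),1)
    cv2.imwrite(f"pics/{name}.png",im)
def rect(cx,cy,z,yaw,L,W):
    R=np.array([[np.cos(yaw),-np.sin(yaw)],[np.sin(yaw),np.cos(yaw)]])
    q=np.array([[L,W],[-L,W],[-L,-W],[L,-W]])/2
    return np.c_[(R@q.T).T+[cx,cy],np.full(4,z)]
E
python3 - <<'E'
from h import *
t=cap("top","t0"); s=cap("side","s0")
crop(t,290,165,130,130,6,"tc_mat")
crop(s,260,140,130,100,6,"sc_mat")
crop(t,120,160,160,120,5,"tc_mid")
crop(s,190,170,160,110,5,"sc_mid")
print(-t["R"].T@t["t"],-s["R"].T@s["t"])
E
```

```text
[0.538  0.0086 1.5135] [0.3163 0.7443 0.7357]
```

View pics/tc_mat.png

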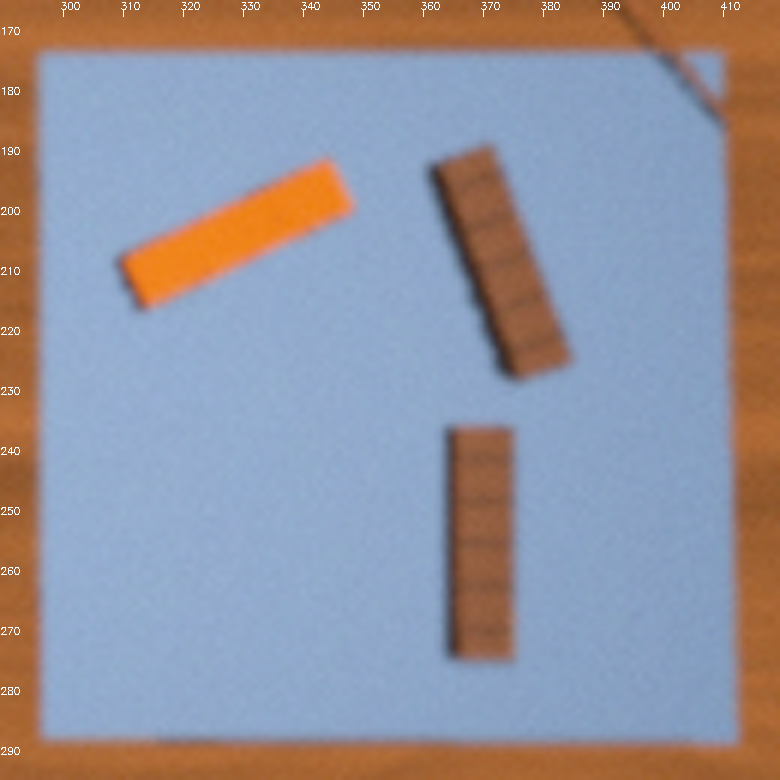

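View pics/sc_mat.png

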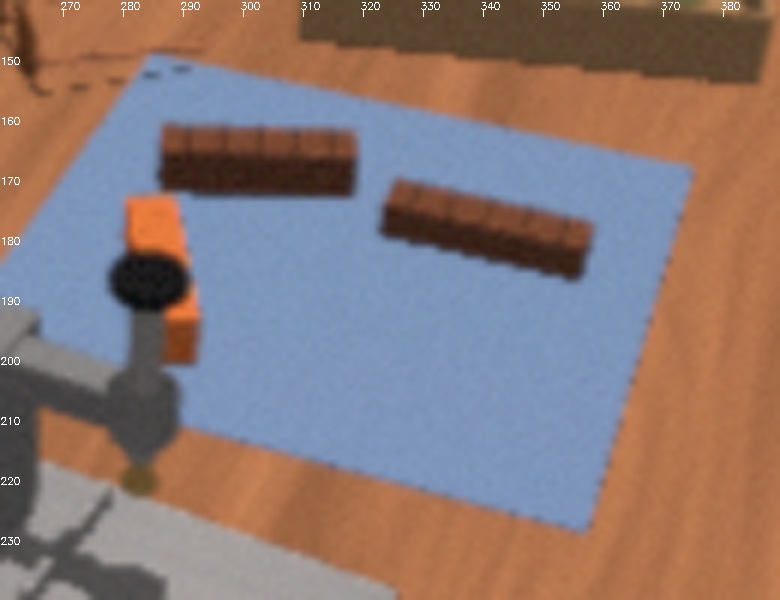

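View pics/tc_mid.png

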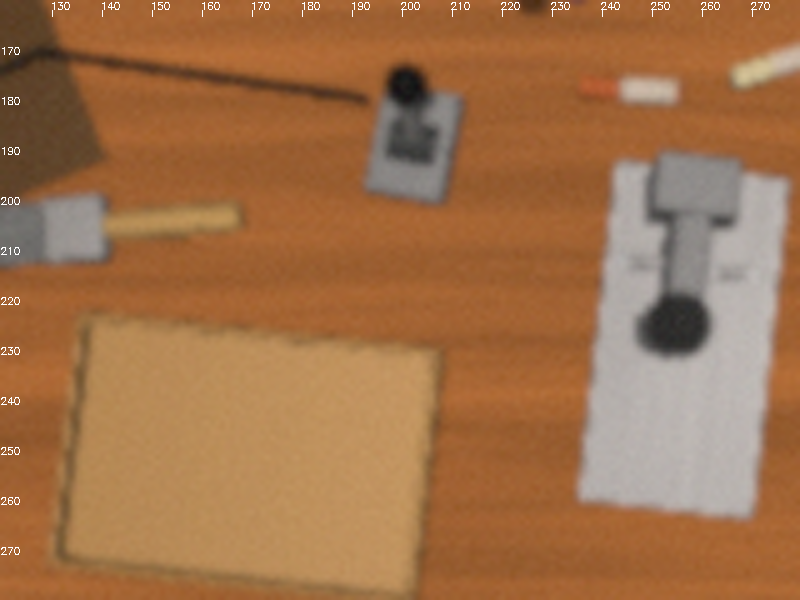

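View pics/sc_mid.png

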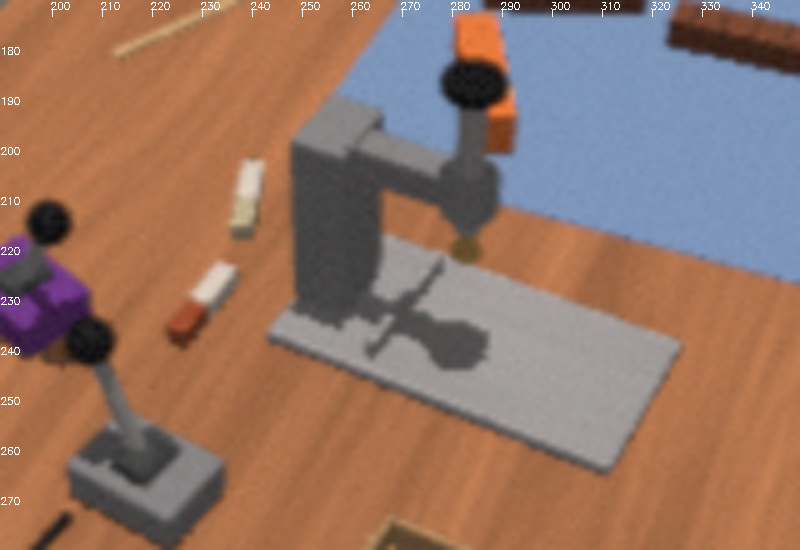

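```bash
cat > fit0.py <<'E'
from h import *
t=load("t0"); s=load("s0")
def cc(x0,y0,k,pts): return np.array([[x0+a/k-.5,y0+b/k-.5] for a,b in pts])
def local(p,q):
    R=np.array([[np.cos(q),-np.sin(q)],[np.sin(q),np.cos(q)]]); return R
def W(par,L):
    L=np.atleast_2d(L); x,y,q=par[:3]; return np.c_[(local(0,q)@L[:,:2].T).T+[x,y],L[:,2]]
if __name__=="__main__":
    def fitobj(Lt,ut,Ls,us,p0,name):
        f=lambda p: np.r_[(proj(t,W(p,Lt))-ut).ravel(),(proj(s,W(p,Ls))-us).ravel()]
        r=least_squares(f,p0); print(name,r.x,"res",np.abs(r.fun).max(),np.sqrt(np.mean(r.fun**2))); return r.x
    T=lambda pts: cc(120,160,5,pts); S=lambda pts: cc(190,170,5,pts)
    g=fitobj([[.1,.055,.008],[.1,-.055,.008],[-.115,-.055,.008],[-.115,.055,.008]],T([(613,160),(790,180),(752,518),(578,500)]),
      [[-.115,-.055,.008],[-.115,.055,.008],[.1,.055,.008]],S([(680,345),(608,467),(270,333)]),[.5,0,0],"gauge")
    print("cap", proj(t,W(g,[[0,0,.192]])),T([(673,323)]),proj(s,W(g,[[0,0,.192]])),S([(474,82)]))
    print("cap tri",tri([t,s],[T([(673,323)])[0],S([(474,80)])[0]]),W(g,[[0,0,.192]]))
    tr=fitobj([[.08,.115,.024],[.08,-.115,.024],[-.08,-.115,.024],[-.08,.115,.024]],T([(88,313),(440,350),(415,597),(57,563)]),np.zeros((0,3)),np.zeros((0,2)),[.5,.3,0],"tray")
    d=fitobj([[.035,.025,.025],[.035,-.025,.025],[-.035,-.025,.025],[-.035,.025,.025]],T([(385,93),(463,97),(440,202),(365,190)]),
      [[-.035,.025,.025],[-.035,-.025,.025],[.035,.025,.025]],S([(170,515),(225,462),(68,467)]),[.6,.2,0],"dimmer")
    X,r=tri([t,s],[T([(407,84)])[0],S([(89,340)])[0]]); print("ball",X,r)
    l=local(0,d[2]).T@(X[:2]-d[:2]); print("local",l,X[2]-.022,"angle",np.arctan2(l[0],X[2]-.022)+.5,np.hypot(l[0],X[2]-.022))
    TM=lambda pts: cc(290,165,6,pts); SM=lambda pts: cc(260,140,6,pts)
    for nm,tp,sp in (("A",[(492,145),(437,165),(515,380),(572,360)],[(165,125),(357,130),(355,158),(160,152),(158,190),(353,196)]),("B",[(512,428),(453,428),(453,660),(514,660)],[(397,180),(593,222),(585,250),(383,210),(380,237),(580,280)])):
        def f(p):
            x,y,q,h=p; a,b=.06,.015
            return np.r_[(proj(t,W(p,[[a,-b,h],[a,b,h],[-a,b,h],[-a,-b,h]]))-TM(tp)).ravel(),(proj(s,W(p,[[a,-b,h],[-a,-b,h],[-a,b,h],[a,b,h],[a,b,0],[-a,b,0]]))-SM(sp)).ravel()]
        r=least_squares(f,[.5,-.3,0,.03]); print(nm,r.x,np.abs(r.fun).max(),np.sqrt(np.mean(r.fun**2)))
    ee=ctrl.observe()["ee_pos"]; print(ee)
E
python3 fit0.py
```

```text
gauge [ 0.5458  0.0344 -0.1079] res 0.7352699128874747 0.4387347271157806
cap [[255.1535 224.3822]] [[254.1 224.1]] [[284.698  184.8182]] [[284.3 185.9]]
cap tri (array([0.5463, 0.0373, 0.1916]), [np.float64(0.09012525186717385), np.float64(0.17382350755946507)]) [[0.5458 0.0344 0.192 ]]
tray [ 0.4646  0.3046 -0.0946] res 1.224708790136873 0.970008150244828
dimmer [ 0.6595  0.2053 -0.1735] res 2.1844328100500547 0.8465611632688969
ball [0.69   0.1996 0.0964] [np.float64(0.20042284200385307), np.float64(0.42337172093828546)]
local [ 0.031  -0.0004] 0.0744091789254315 angle 0.8950758994697956 0.08061951327421098
A [ 0.5985 -0.3289  0.3352  0.0306] 0.7831699654502131 0.40578254812510095
B [ 0.4536 -0.3176 -0.0012  0.022 ] 0.6254332310437576 0.3118026881111764
[0.2123 0.614  0.2447]
```

Run:
```python
from fit0 import *
g=[0.5458,0.0344,-.1079]; g2=[.546,.036,-.1]
tr=[.4646,.3046,-.0946]; d=[.6595,.2053,-.1735]
def box(par,x0,x1,y0,y1,z): return W(par,[[x1,y1,z],[x0,y1,z],[x0,y0,z],[x1,y0,z]])
for n,c,r in(("ot",t,(120,160,160,120)),("os",s,(190,170,160,110))):
    ov=[proj(c,p) for p in (box(g,-.115,.1,-.055,.055,.008),box(tr,-.08,.08,-.115,.115,.024),box(tr,-.075,.075,-.11,.11,.005),box(d,-.035,.035,-.025,.025,.025),box(d,-.035,.035,-.025,.025,0))]
    crop(c,*r,5,n,ov)
crop(s,190,150,80,130,6,"os2",[proj(s,p) for p in (box(d,-.035,.035,-.025,.025,.025),box(d,-.035,.035,-.025,.025,0))])
```

```text
(no output)
```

View pics/ot.png

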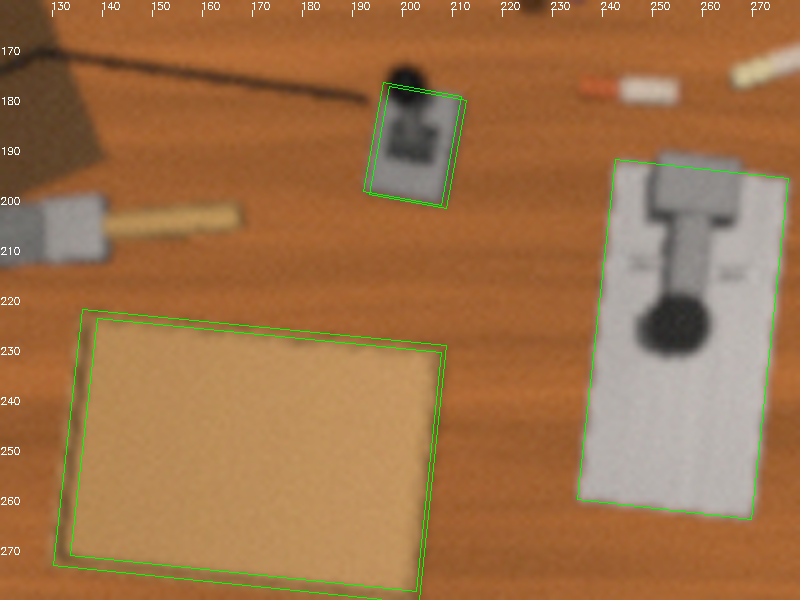

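View pics/os.png

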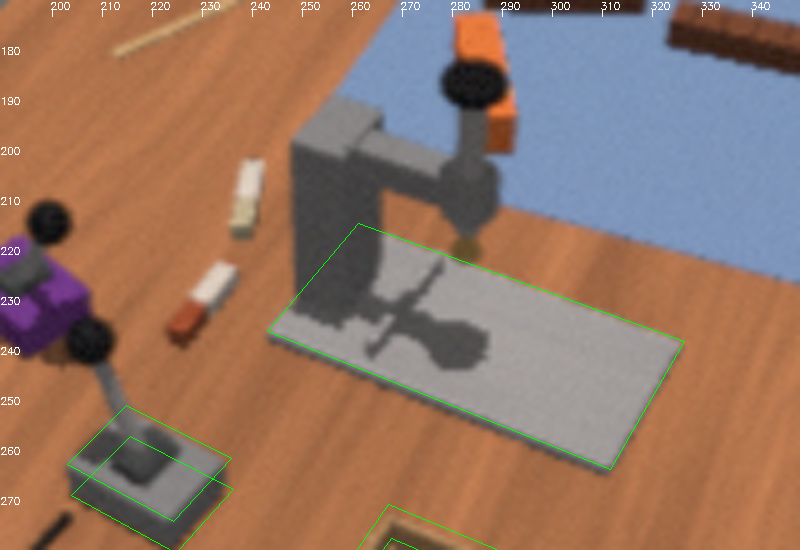

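```bash
cat >> h.py <<'E'
def go(p,zyaw):
    from scipy.spatial.transform import Rotation as Ro
    s=ctrl.observe(); R=np.array(s["ee_rot"]); c,q=np.cos(zyaw),np.sin(zyaw)
    z=np.array([c,q,0]); x=np.array([0,0,-1.]); y=np.cross(z,x); T=np.c_[x,y,z]
    print("t",round(s["t"],2),"pos",np.array(s["ee_pos"]),"zyaw",np.arctan2(R[1,2],R[0,2]),"open",round(s["opening"],3),"F",np.array(s["wrist_force"]),"j7",round(s["joint_pos"][6],2))
    print("rot",np.round(Ro.from_matrix(R.T@T).as_rotvec(),4),"shift",np.round(R.T@(np.array(p)-s["ee_pos"]),4))
E
python3 - <<'E'
from h import *
go([.69,.1995,.2],-1.74)
E
```

```text
t 0.2 pos [0.2123 0.614  0.2447] zyaw -0.33284708829357174 open 0.994 F [-0.0442 -0.0428 -0.5215] j7 -0.06
rot [1.4072 0.0008 0.0008] shift [ 0.045  -0.2357  0.5869]
```

Call:
{"op": "send_rows", "data": {"deltas": [[0.1,0,0,0,-0.012,0.03,1],[0.2,0,0,0,-0.026,0.065,1],[0.3,0,0,0,-0.04,0.1,1],[0.4,0,0,0,-0.054,0.135,1],[0.5,0,0,0,-0.068,0.17,1],[0.6,0,0,0,-0.082,0.205,1],[0.7,0,0,0,-0.096,0.24,1],[0.8,0,0,0,-0.11,0.275,1]], "force": 20}}

```text
t: 0.87
ee_pos: [0.4374, 0.4187, 0.2449]
ee_rot: [[-0.0, 0.908, 0.42], [-0.001, 0.42, -0.908], [-1.0, -0.001, 0.001]]
wrist_force: [0.9, 0.0, -0.5]
opening: 1.005
```

Run:
```python
from h import *
go([.69,.1995,.2],-1.74)
```

```text
t 0.87 pos [0.4374 0.4187 0.2449] zyaw -1.1377163635731775 open 1.005 F [ 0.9214  0.0186 -0.4616] j7 -0.3
rot [0.6023 0.0009 0.0004] shift [0.045  0.1373 0.305 ]
```

Call:
{"op": "send_rows", "data": {"deltas": [[0.1,0,0,0,0.016,0.038,1],[0.2,0,0,0,0.034,0.076,1],[0.3,0,0,0,0.052,0.115,1],[0.4,0,0,0,0.069,0.153,1],[0.5,0,0,0,0.086,0.191,1],[0.6,0,0,0.01,0.103,0.229,1],[0.602,0,0,0.025,0.12,0.267,1],[0.602,0,0,0.045,0.137,0.305,1]]}}

```text
t: 1.53
ee_pos: [0.6841, 0.2046, 0.2052]
ee_rot: [[0.002, 0.986, -0.168], [-0.0, -0.168, -0.986], [-1.0, 0.002, 0.0]]
wrist_force: [0.9, -0.5, 0.1]
opening: 1.0
```

Run:
```python
from h import *
go([.69,.1995,.096],-1.74)
s=cap("side","s1"); crop(s,170,140,120,130,6,"s1")
t=cap("top","t1"); crop(t,150,130,120,100,6,"t1")
```

```text
t 1.53 pos [0.6841 0.2046 0.2052] zyaw -1.7400462489280533 open 1.0 F [ 0.8582 -0.4667  0.1161] j7 -0.31
rot [-0.      0.0001 -0.002 ] shift [0.1092 0.0064 0.004 ]
```

View pics/s1.png

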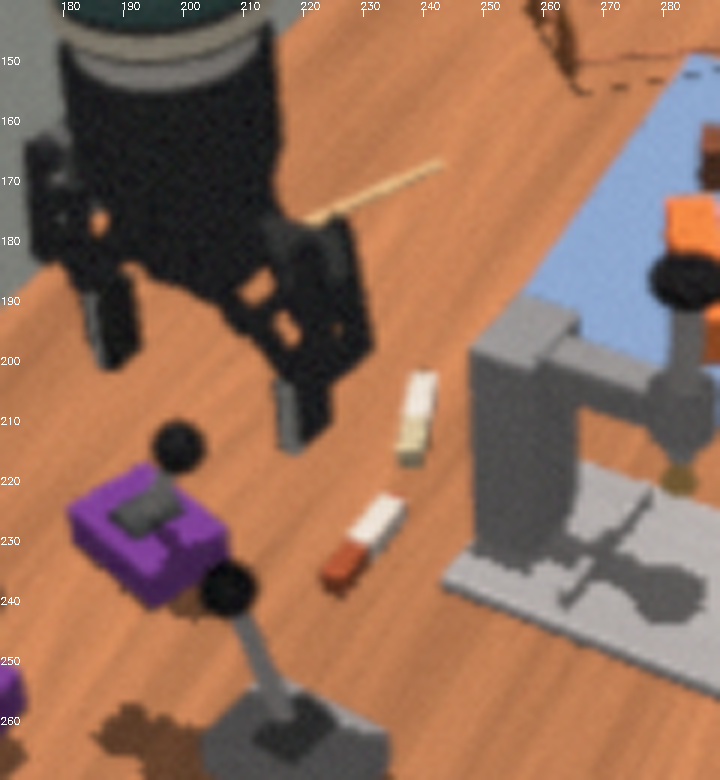

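Call:
{"op": "send_rows", "data": {"deltas": [[0,0,0,0.035,0.003,0.002,1],[0,0,0,0.07,0.006,0.004,1],[0,0,0,0.109,0.006,0.004,1],[0,0,0,0.109,0.006,0.004,1],[0,0,0,0.109,0.006,0.004,0.6],[0,0,0,0.109,0.006,0.004,0.3],[0,0,0,0.109,0.006,0.004,0.25],[0,0,0,0.109,0.006,0.004,0.25]]}}

```text
t: 2.3
ee_pos: [0.6911, 0.1919, 0.0949]
ee_rot: [[0.002, 0.984, -0.177], [-0.006, -0.177, -0.984], [-1.0, 0.003, 0.006]]
wrist_force: [-0.0, -0.5, 1.1]
opening: 0.452
```

Call:
{"op": "send_rows", "data": {"deltas": [[0,0,0,0,0,0,0.25],[0,0,0,0,0,0,0.25],[0,0,0,0,0,0,0.25],[0,0,0,0,0,0,0.25]]}}

```text
t: 2.63
ee_pos: [0.6919, 0.1923, 0.0964]
ee_rot: [[0.004, 0.984, -0.177], [-0.005, -0.177, -0.984], [-1.0, 0.005, 0.005]]
wrist_force: [0.6, -0.2, 5.4]
opening: 0.285
```

Run:
```python
from h import *
go([.6595,.2053,.1],-1.74)
s=cap("side","s1"); crop(s,170,140,120,130,6,"s2")
```

```text
t 2.63 pos [0.6919 0.1923 0.0964] zyaw -1.7490251554758645 open 0.285 F [ 0.6494 -0.2251  5.3817] j7 -0.26
rot [-0.009   0.0047 -0.0046] shift [-0.0037 -0.0342 -0.0071]
```

View pics/s2.png

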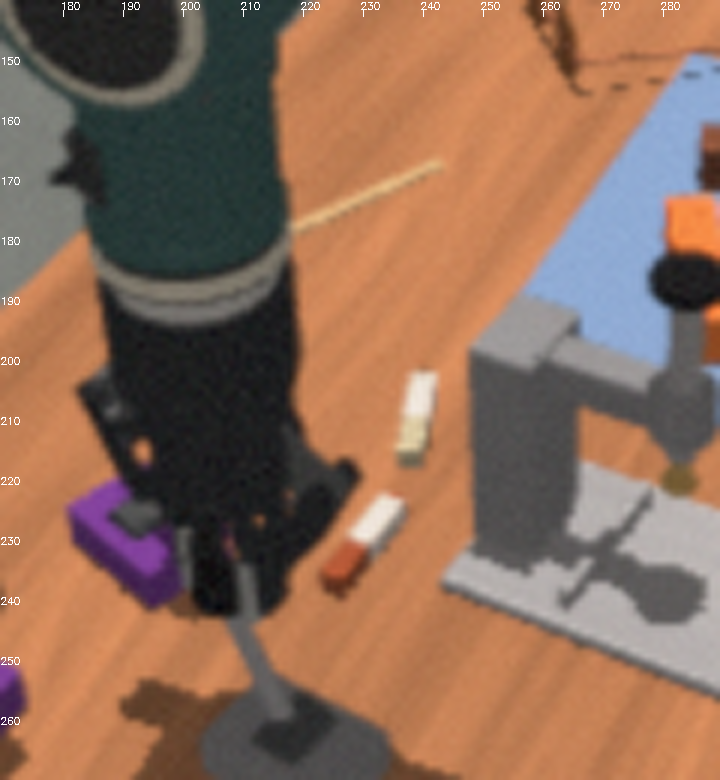

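Call:
{"op": "send_rows", "data": {"deltas": [[0,0,0,-0.001,-0.006,-0.001,0.25],[0,0,0,-0.002,-0.012,-0.003,0.25],[0,0,0,-0.003,-0.018,-0.004,0.25],[0,0,0,-0.004,-0.024,-0.005,0.25],[0,0,0,-0.004,-0.03,-0.006,0.25],[0,0,0,-0.004,-0.034,-0.007,0.25],[0,0,0,-0.004,-0.034,-0.007,0.25],[0,0,0,-0.004,-0.034,-0.007,0.25]]}}

```text
t: 3.35
ee_pos: [0.6628, 0.2002, 0.1031]
ee_rot: [[0.01, 0.984, -0.18], [-0.01, -0.18, -0.984], [-1.0, 0.012, 0.008]]
wrist_force: [1.0, -9.0, 10.9]
opening: 0.286
```

Run:
```python
from h import *
go([.6595,.2053,.1],-1.74)
s=cap("side","s3"); crop(s,170,140,120,130,6,"s3")
```

```text
t 3.35 pos [0.6628 0.2002 0.1031] zyaw -1.7519075979626768 open 0.286 F [ 0.9669 -8.9912 10.8583] j7 -0.29
rot [-0.0119  0.0079 -0.0119] shift [ 0.003  -0.0042 -0.0044]
```

View pics/s3.png

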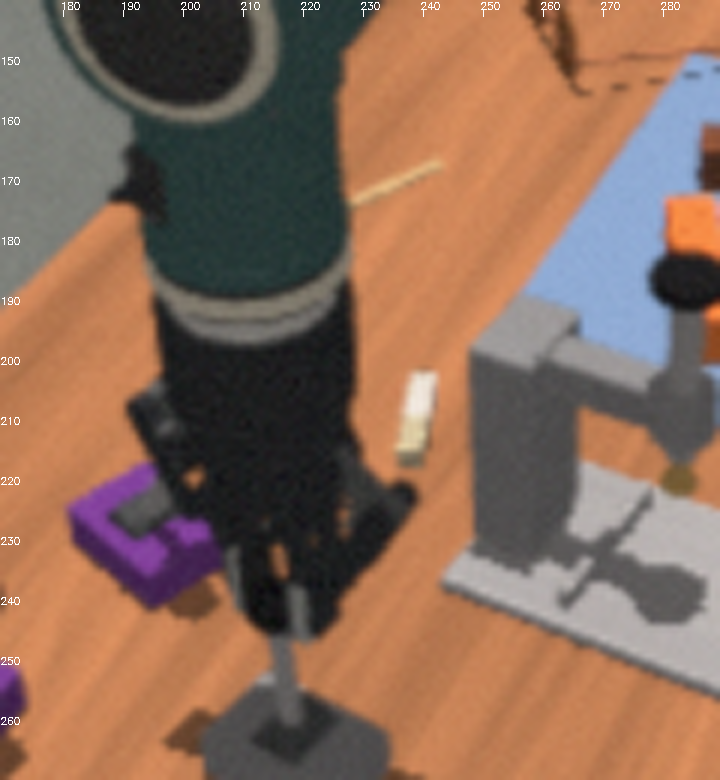

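Call:
{"op": "send_rows", "data": {"deltas": [[0,0,0,0,-0.002,0.005,0.25],[0,0,0,0,-0.003,0.007,0.25],[0,0,0,0,-0.003,0.007,0.25],[0,0,0,0,-0.003,0.007,0.5],[0,0,0,0,-0.003,0.007,0.6],[0,0,0,0,-0.003,0.007,0.6],[0,0,0,0,-0.003,0.007,0.6],[0,0,0,0,-0.003,0.007,0.6]]}}

```text
t: 4.07
ee_pos: [0.6584, 0.1933, 0.1029]
ee_rot: [[0.01, 0.983, -0.181], [-0.01, -0.181, -0.983], [-1.0, 0.011, 0.009]]
wrist_force: [-0.9, 1.0, 0.4]
opening: 0.606
```

Call:
{"op": "send_rows", "data": {"deltas": [[0,0,0,-0.04,0,0,0.6],[0,0,0,-0.08,0,0,0.6],[0,0,0,-0.12,0,0,0.6],[0,0,0,-0.16,0,0,0.6],[0,0,0,-0.16,0,0.03,0.6],[0,0,0,-0.16,0,0.06,0.6],[0,0,0,-0.16,0,0.09,0.6],[0,0,0,-0.16,0,0.13,0.6]]}}

```text
t: 4.73
ee_pos: [0.6329, 0.0681, 0.264]
ee_rot: [[0.01, 0.984, -0.178], [-0.009, -0.177, -0.984], [-1.0, 0.011, 0.007]]
wrist_force: [0.9, -0.0, 0.3]
opening: 0.596
```

Run:
```python
from h import *
go([.6595,.2053,.1],-1.74)
s=cap("side","s4"); crop(s,190,210,60,70,10,"s4")
t=cap("top","t4"); crop(t,180,155,50,55,12,"t4")
```

```text
t 4.73 pos [0.6329 0.0681 0.264 ] zyaw -1.7493237104089314 open 0.596 F [ 0.9004 -0.0458  0.3163] j7 -0.16
rot [-0.0093  0.0073 -0.0114] shift [ 0.163  -0.0001 -0.1409]
```

View pics/s4.png

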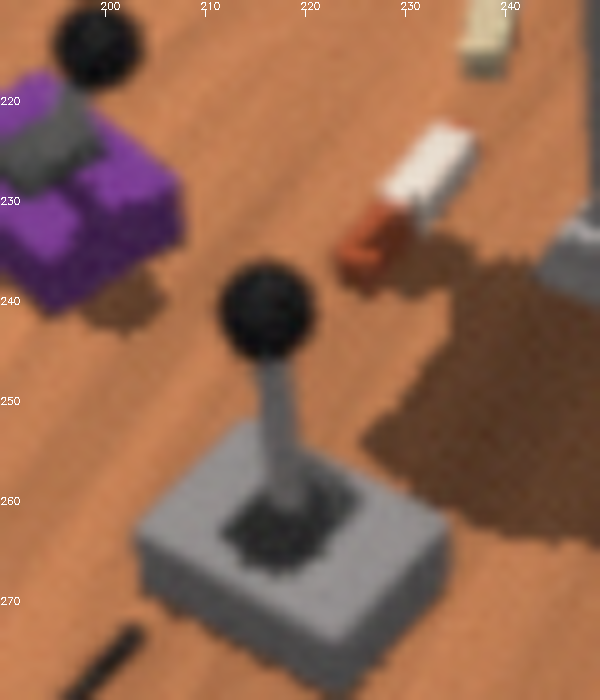

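View pics/t4.png

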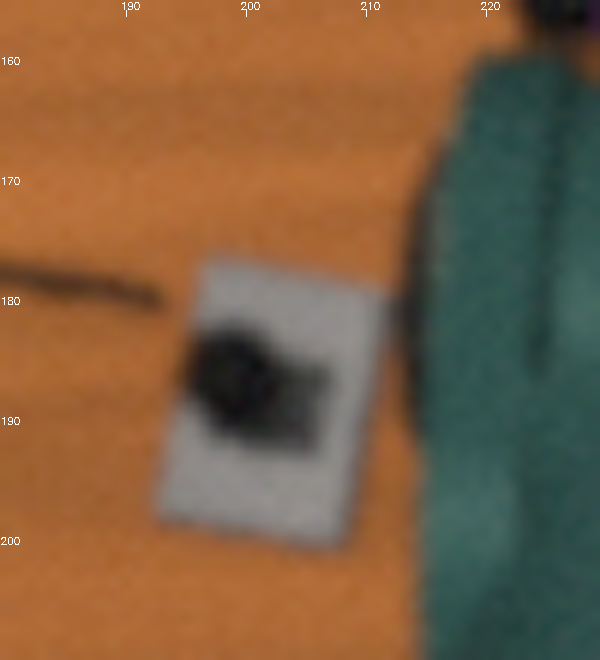

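Run:
```python
from fit0 import *
ut=np.array([[196.6,175.75],[212,178.7],[208.25,200.2],[192.6,197.7]]); us=np.array([[203.3,263.2],[223.5,273.5],[234.3,262],[214.5,251.5]])
a,b,h=.035,.025,.025
Lt=[[a,b,h],[a,-b,h],[-a,-b,h],[-a,b,h]]; Ls=[[a,b,h],[-a,b,h],[-a,-b,h],[a,-b,h]]
for mode in("both","top","side"):
    f=lambda p: np.r_[(proj(t,W(p,Lt))-ut).ravel()*(mode!="side"),(proj(s,W(p,Ls))-us).ravel()*(mode!="top")]
    r=least_squares(f,[.66,.2,-.17]); print(mode,r.x,np.sqrt(np.mean(r.fun**2)))
    R=local(0,r.x[2])
    bt=onz(t,(199.2,185.75),.102); bs=onz(s,(216.2,240.5),.102)
    print(" ball local top",R.T@(bt[:2]-r.x[:2]),"side",R.T@(bs[:2]-r.x[:2]),bt,bs)
print(tri([t,s],[(199.2,185.75),(216.2,240.5)]))
```

```text
both [ 0.66    0.2058 -0.1708] 0.6151065955210799
 ball local top [ 0.001  -0.0023] side [ 0.0022 -0.0001] [0.6606 0.2033 0.102 ] [0.6621 0.2053 0.102 ]
top [ 0.66    0.2039 -0.1671] 0.08589554363416319
 ball local top [ 0.0007 -0.0005] side [0.0018 0.0017] [0.6606 0.2033 0.102 ] [0.6621 0.2053 0.102 ]
side [ 0.6595  0.2077 -0.1736] 0.4351507541028776
 ball local top [ 0.0018 -0.0041] side [ 0.003  -0.0019] [0.6606 0.2033 0.102 ] [0.6621 0.2053 0.102 ]
(array([0.6614, 0.2038, 0.1007]), [np.float64(0.2604415088135944), np.float64(0.5575999827195322)])
```

```bash
cat > strips.py <<'E'
from fit0 import *
def topfit(corners,h,p0=(.5,-.3,0)):
    a,b=.06,.015; L=[[a,-b,h],[a,b,h],[-a,b,h],[-a,-b,h]]
    f=lambda p: (proj(t,W(p,L))-corners).ravel()
    r=least_squares(f,p0); return r.x,np.sqrt(np.mean(r.fun**2))
TM=lambda pts: cc(290,165,6,pts)
E
python3 - <<'E'
from strips import *
A=TM([(492,145),(437,165),(515,380),(572,360)]);B=TM([(512,428),(453,428),(453,660),(514,660)])
for h in (.016,.024,.032,.04): print(h,topfit(A,h),topfit(B,h))
# scale free: length
for nm,q in(("A",A),("B",B)):
  for h in(.016,.024,.032,.04):
    P=np.array([onz(t,u,h) for u in q]); print(nm,h,np.linalg.norm(P[1]-P[2]),np.linalg.norm(P[0]-P[3]),np.linalg.norm(P[0]-P[1]),np.linalg.norm(P[2]-P[3]))
t=cap("top","t5"); crop(t,290,165,130,130,6,"t5")
go([.43,-.318,.2],-np.pi)
E
```

```text
0.016 (array([ 0.5986, -0.3317,  0.337 ]), np.float64(0.21202300681064143)) (array([ 0.453 , -0.3187, -0.01  ]), np.float64(0.16378355116342663))
0.024 (array([ 0.5983, -0.3299,  0.337 ]), np.float64(0.2678742360337092)) (array([ 0.4535, -0.3169, -0.0101]), np.float64(0.21359712297755074))
0.032 (array([ 0.5979, -0.328 ,  0.3369]), np.float64(0.33237689801335474)) (array([ 0.454 , -0.3152, -0.0102]), np.float64(0.2765003709815288))
0.04 (array([ 0.5976, -0.3262,  0.3368]), np.float64(0.40186008238763643)) (array([ 0.4544, -0.3134, -0.0103]), np.float64(0.3459779915459566))
A 0.016 0.11832196073460258 0.11867354507034908 0.030598755396134762 0.031376359242540695
A 0.024 0.11768983952321918 0.11803954556084731 0.0304352851307019 0.031208734719670533
A 0.032 0.1170577183118357 0.11740554605134547 0.03027181486526899 0.031041110196800375
A 0.04 0.11642559710045242 0.11677154654184363 0.03010834459983609 0.0308734856739303
B 0.016 0.11906589053792502 0.11899611189595825 0.030425207506389256 0.03126420076690632
B 0.024 0.11842979496873406 0.11836038911098598 0.030262664400222565 0.031097175437550542
B 0.032 0.11779369939954298 0.1177246663260137 0.030100121294055933 0.030930150108194877
B 0.04 0.11715760383035197 0.11708894354104128 0.029937578187889297 0.030763124778839152
t 4.88 pos [0.633  0.0619 0.2646] zyaw -1.7602405610824994 open 0.603 F [ 0.0893  0.3437 -0.1581] j7 -0.16
rot [ 1.3814 -0.0003 -0.0168] shift [ 0.0671 -0.1286  0.4107]
```

View pics/t5.png

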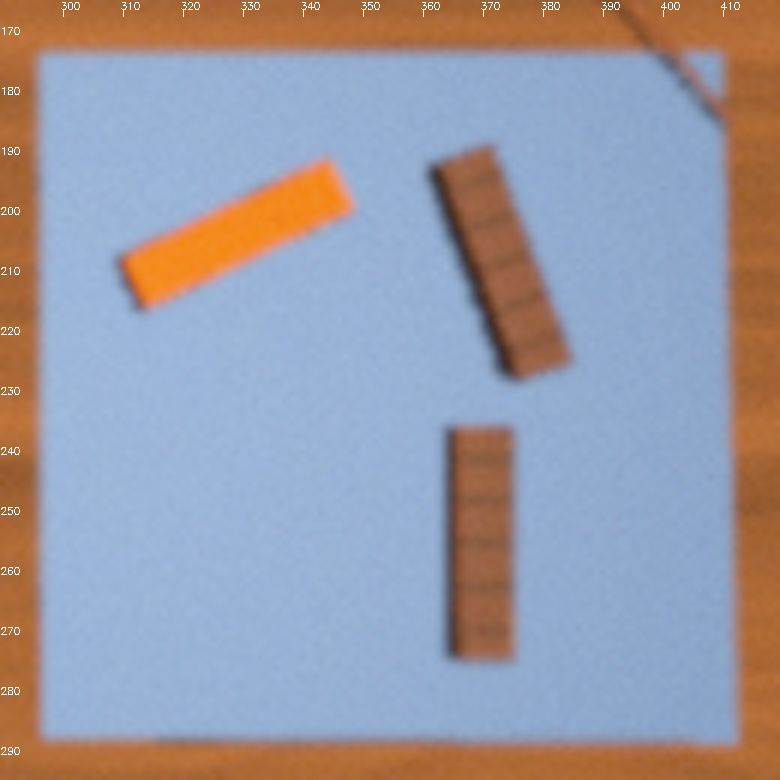

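Run:
```python
from strips import *
for nm,p in(("A",[.598,-.3285,.337]),("B",[.4535,-.3169,-.01])):
  for x in(.06,-.06):
    a=W(p,[[x,.015,0],[x,.015,.016],[x,.015,.024],[x,.015,.032],[x,.015,.04]]); u=proj(s,a); print(nm,x,u[0],(u[0]-u[1:])[:,1])
```

```text
A 0.06 [286.0078 171.8686] [3.6211 5.452  7.2966 9.1551]
A -0.06 [318.7247 172.9855] [3.6299 5.4654 7.3147 9.1779]
B 0.06 [322.5419 178.9608] [3.6711 5.5278 7.3989 9.2845]
B -0.06 [356.1041 186.857 ] [3.723  5.6066 7.5053 9.4191]
```

Run:
```python
from strips import *
S=cap("side","s5"); crop(S,280,150,80,45,10,"s5")
```

```text
(no output)
```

View pics/s5.png

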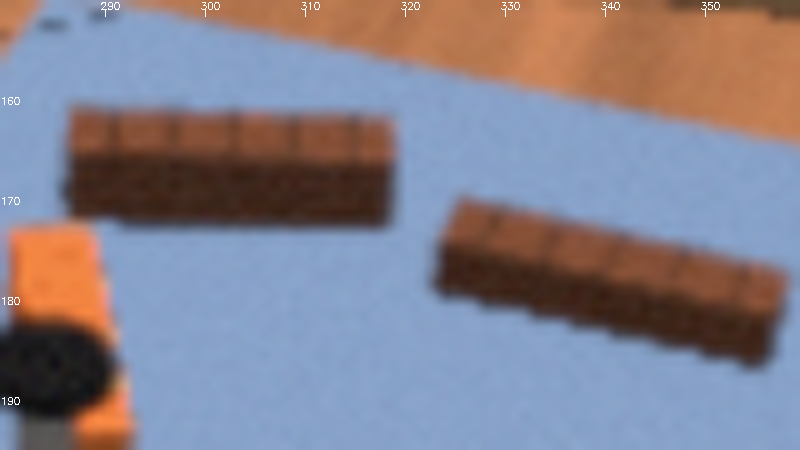

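Run:
```python
from strips import *
qA=TM([(492,145),(437,165),(515,380),(572,360)]);qB=TM([(512,428),(453,428),(453,660),(514,660)])
for nm,q in(("A",qA),("B",qB)):
  for h in (.016,.024,.032,.04):
    p,_=topfit(q,h)
    u=proj(s,W(p,[[.06,-.015,h],[-.06,-.015,h],[.06,.015,0],[-.06,.015,0],[.06,.015,h],[-.06,.015,h]])); print(nm,h,u[:4].ravel().round(1),u[4:].ravel().round(1))
```

```text
A 0.016 [286.4 163.4 318.7 164.4 286.1 171.4 318.8 172.5] [286.3 167.8 319.2 168.9]
A 0.024 [286.4 161.8 318.8 162.9 286.1 171.7 318.8 172.8] [286.4 166.2 319.4 167.3]
A 0.032 [286.4 160.2 319.  161.3 286.  171.9 318.7 173.1] [286.4 164.6 319.6 165.7]
A 0.04 [286.4 158.6 319.2 159.7 285.9 172.2 318.7 173.3] [286.4 163.  319.8 164.1]
B 0.016 [325.5 170.7 358.8 178.3 322.8 178.7 356.3 186.6] [323.3 175.1 357.1 182.9]
B 0.024 [325.5 169.1 358.9 176.7 322.5 179.  356.1 186.9] [323.3 173.4 357.2 181.2]
B 0.032 [325.5 167.5 359.1 175.  322.3 179.2 355.9 187.1] [323.3 171.8 357.4 179.6]
B 0.04 [325.5 165.8 359.3 173.4 322.  179.4 355.6 187.3] [323.2 170.1 357.6 177.9]
```

Call:
{"op": "send_rows", "data": {"deltas": [[0.11,0,-0.002,0,-0.01,0.034,0.8],[0.22,0,-0.004,0,-0.021,0.068,0.8],[0.33,0,-0.006,0,-0.032,0.102,0.8],[0.44,0,-0.008,0,-0.043,0.136,0.8],[0.55,0,-0.01,0,-0.054,0.17,0.8],[0.66,0,-0.012,0,-0.065,0.204,0.8],[0.77,0,-0.014,0,-0.076,0.238,0.8],[0.88,0,-0.016,0,-0.087,0.272,0.8]]}}

```text
t: 5.6
ee_pos: [0.4974, -0.186, 0.2656]
ee_rot: [[-0.002, 0.482, -0.876], [-0.001, -0.876, -0.482], [-1.0, -0.0, 0.002]]
wrist_force: [-0.2, -0.1, 0.5]
opening: 0.8
```

Run:
```python
from h import *
go([.4235,-.3166,.15],np.pi-.01)
```

```text
t 5.6 pos [ 0.4974 -0.186   0.2656] zyaw -2.6388981851702 open 0.8 F [-0.1604 -0.0812  0.4923] j7 -0.54
rot [ 0.5127  0.0024 -0.0001] shift [0.1158 0.0789 0.1274]
```

Call:
{"op": "send_rows", "data": {"deltas": [[0.1,0,0,0.015,0.013,0.022,0.8],[0.2,0,0,0.03,0.027,0.044,0.8],[0.3,0,0,0.05,0.04,0.065,0.8],[0.4,0,0,0.07,0.054,0.087,0.8],[0.5,0.001,0,0.09,0.067,0.108,0.8],[0.513,0.002,0,0.11,0.079,0.127,0.8],[0.513,0.002,0,0.116,0.079,0.127,0.8],[0.513,0.002,0,0.116,0.079,0.127,0.8]]}}

```text
t: 6.27
ee_pos: [0.4231, -0.316, 0.1481]
ee_rot: [[-0.004, -0.011, -1.0], [0.001, -1.0, 0.011], [-1.0, -0.001, 0.004]]
wrist_force: [0.3, -0.0, 0.3]
opening: 0.799
```

Run:
```python
from h import *
go([.4235,-.3166,.02],np.pi-.01)
s=cap("side","s6"); t=cap("top","t6")
o=ctrl.observe(); R=np.array(o["ee_rot"]);p=np.array(o["ee_pos"]); 
pts=[p,p-.05*R[:,0],p+.014*R[:,0]]
crop(s,290,110,110,90,7,"s6",[proj(s,x) for x in pts]); crop(t,330,195,80,90,8,"t6",[proj(t,x) for x in pts])
```

```text
t 6.27 pos [ 0.4231 -0.316   0.1481] zyaw 3.1305197588307214 open 0.799 F [ 0.3035 -0.02    0.2689] j7 -0.56
rot [-0.0011  0.0039  0.0011] shift [ 0.1281  0.0007 -0.001 ]
```

View pics/s6.png

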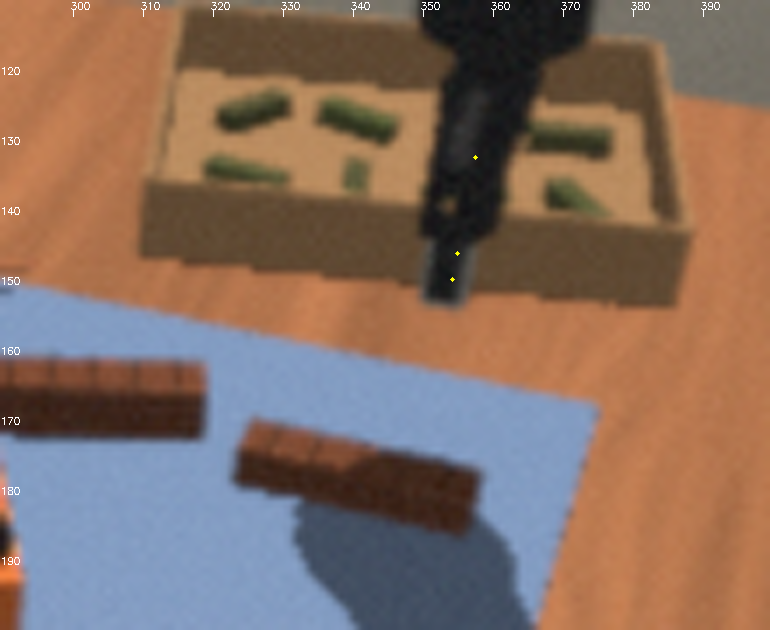

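View pics/t6.png

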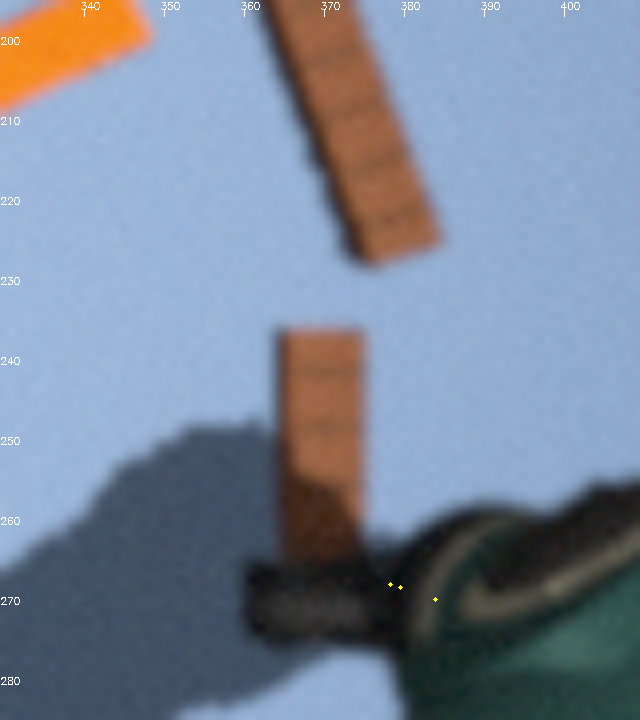

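Call:
{"op": "send_rows", "data": {"deltas": [[0,0.001,0,0.03,0,0,0.7],[0,0.002,0,0.06,0,-0.001,0.7],[0,0.004,0,0.09,0.001,-0.001,0.7],[0,0.004,0,0.115,0.001,-0.001,0.7],[0,0.004,0,0.129,0.001,-0.001,0.7],[0,0.004,0,0.13,0.001,-0.001,0.7],[0,0.004,0,0.13,0.001,-0.001,0.5],[0,0.004,0,0.13,0.001,-0.001,0.45]], "force": 20}}

```text
t: 7.03
ee_pos: [0.4274, -0.3168, 0.0213]
ee_rot: [[0.006, -0.007, -1.0], [-0.001, -1.0, 0.007], [-1.0, 0.001, -0.006]]
wrist_force: [-0.1, -0.8, 1.5]
opening: 0.452
```

Call:
{"op": "send_rows", "data": {"deltas": [[0,0,0,0,0,0,0.4],[0,0,0,0,0,0,0.37],[0,0,0,0,0,0,0.34],[0,0,0,0,0,0,0.3],[0,0,0,0,0,0,0.25],[0,0,0,0,0,0,0.2],[0,0,0,0,0,0,0.2],[0,0,0,0,0,0,0.2]]}}

```text
t: 7.7
ee_pos: [0.4285, -0.3172, 0.0229]
ee_rot: [[0.009, -0.007, -1.0], [-0.002, -1.0, 0.007], [-1.0, 0.002, -0.009]]
wrist_force: [-0.8, 1.2, 6.7]
opening: 0.347
```

Run:
```python
from h import *
go([.4235,-.3166,.1],np.pi-.01)
s=cap("side","s7"); crop(s,290,110,110,90,7,"s7")
t=cap("top","t7"); crop(t,330,195,80,90,8,"t7")
```

```text
t 7.7 pos [ 0.4285 -0.3172  0.0229] zyaw 3.1349225886222976 open 0.347 F [-0.7601  1.1542  6.6696] j7 -0.38
rot [ 0.0033 -0.0087 -0.0015] shift [-0.0772 -0.0005  0.0044]
```

View pics/s7.png

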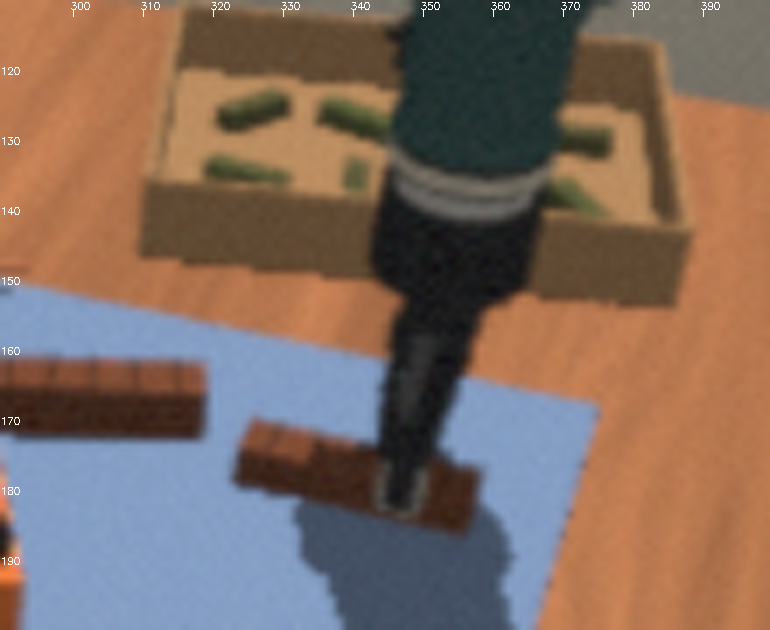

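View pics/t7.png

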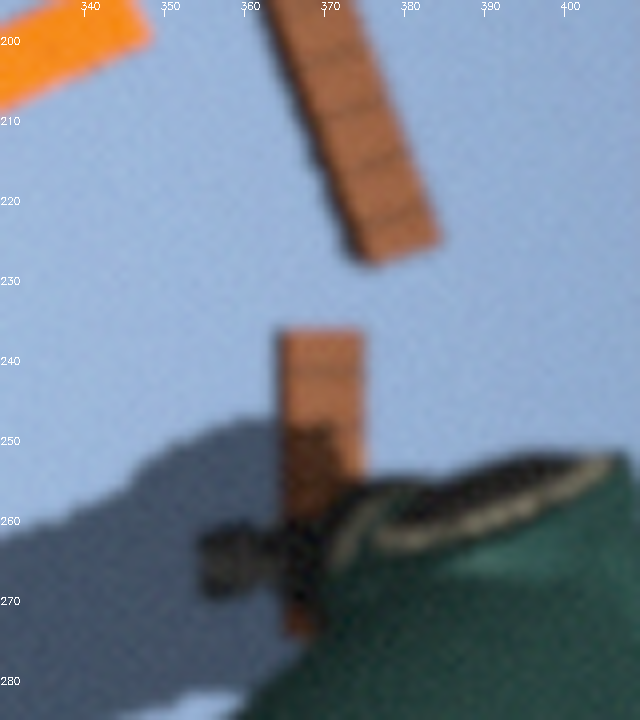

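Call:
{"op": "send_rows", "data": {"deltas": [[0,0,0,-0.005,0,0,0.2],[0,0,0,-0.012,0,0,0.2],[0,-0.003,0,-0.025,0,0,0.2],[0,-0.006,0,-0.045,0,0,0.2],[0,-0.009,0,-0.07,0,0,0.2],[0,-0.009,0,-0.1,0,0,0.2],[0,-0.009,0,-0.1,0,0,0.2],[0,-0.009,0,-0.1,0,0,0.2]]}}

```text
t: 8.47
ee_pos: [0.4287, -0.3174, 0.1247]
ee_rot: [[0.003, -0.006, -1.0], [-0.003, -1.0, 0.006], [-1.0, 0.003, -0.003]]
wrist_force: [-0.2, 0.1, -2.1]
opening: 0.345
```

Run:
```python
from h import *
go([.45,-.3166,.12],np.pi-.01)
s=cap("side","s8"); crop(s,290,110,110,90,7,"s8")
```

```text
t 8.47 pos [ 0.4287 -0.3174  0.1247] zyaw 3.1351753104981355 open 0.345 F [-0.1976  0.1141 -2.1189] j7 -0.52
rot [ 0.0036 -0.0034 -0.0027] shift [ 0.0048 -0.001  -0.0213]
```

View pics/s8.png

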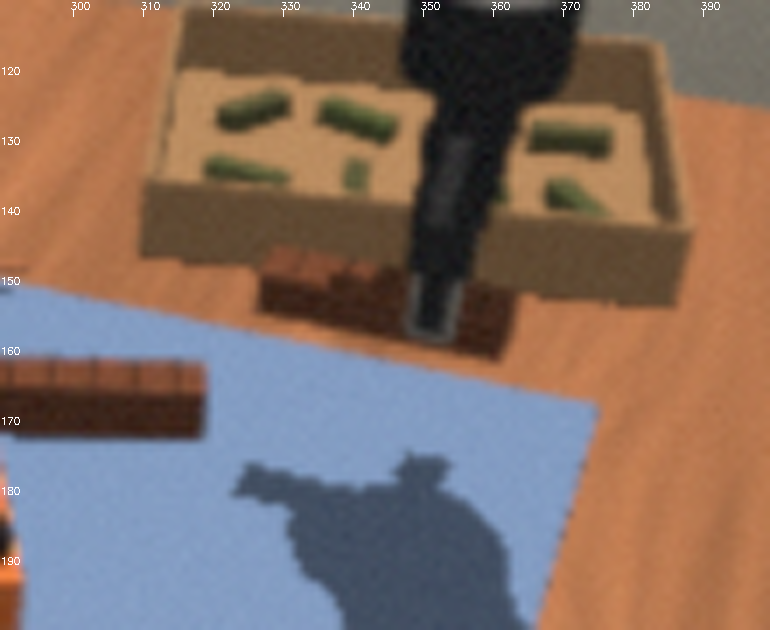

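```bash
cat > geo.py <<'E'
from fit0 import *
E
python3 - <<'E'
from fit0 import *
T=lambda pts: cc(120,160,5,pts)
ut=T([(613,160),(790,180),(752,518),(578,500)]); L=[[.1,.055,.008],[.1,-.055,.008],[-.115,-.055,.008],[-.115,.055,.008]]
r=least_squares(lambda p:(proj(t,W(p,L))-ut).ravel(),[.55,.03,-.1]); print(r.x,np.sqrt(np.mean(r.fun**2)))
print("cap from top",onz(t,T([(673,323)])[0],.19))
ut=T([(88,313),(440,350),(415,597),(57,563)])
print([onz(t,u,.024) for u in ut])
s=load("s4");tt=load("t4")
crop(tt,225,180,60,90,8,"gt");
E
```

```text
[ 0.5455  0.0341 -0.1043] 0.2590248989083822
cap from top [0.5466 0.0374 0.19  ]
[array([0.5526, 0.408 , 0.024 ]), array([0.5303, 0.1864, 0.024 ]), array([0.3778, 0.2002, 0.024 ]), array([0.3973, 0.4239, 0.024 ])]
```

View pics/gt.png

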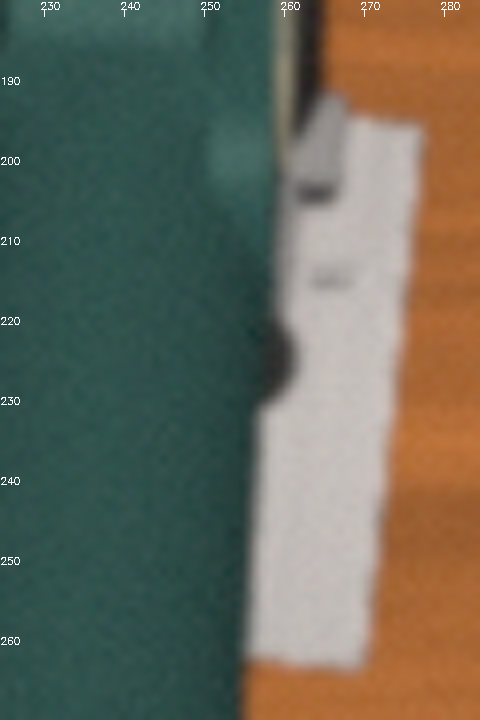

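Run:
```python
from h import *
go([.425,.0478,.12],np.pi-.105)
```

```text
t 8.52 pos [ 0.4279 -0.3167  0.1234] zyaw 3.1352959569423313 open 0.343 F [-0.12    0.7125 -2.0894] j7 -0.52
rot [ 0.0987 -0.0011 -0.0013] shift [ 0.0029 -0.3645  0.0052]
```

Call:
{"op": "send_rows", "data": {"deltas": [[0.01,0,0,0,-0.02,0,0.2],[0.02,0,0,0,-0.05,0.001,0.2],[0.03,0,0,0,-0.085,0.002,0.2],[0.04,0,0,0,-0.12,0.002,0.2],[0.05,0,0,0,-0.155,0.003,0.2],[0.06,0,0,0,-0.19,0.003,0.2],[0.07,0,0,0,-0.225,0.004,0.2],[0.08,0,0,0,-0.26,0.004,0.2]]}}

```text
t: 9.18
ee_pos: [0.4241, -0.055, 0.1222]
ee_rot: [[-0.001, -0.087, -0.996], [-0.001, -0.996, 0.087], [-1.0, 0.002, 0.001]]
wrist_force: [0.1, 0.8, -0.8]
opening: 0.344
```

Run:
```python
from h import *
go([.425,.0478,.12],np.pi-.105)
```

```text
t 9.18 pos [ 0.4241 -0.055   0.1222] zyaw 3.054407221006579 open 0.344 F [ 0.0779  0.7883 -0.7637] j7 -1.13
rot [ 0.0178  0.0012 -0.0016] shift [ 0.0021 -0.1025  0.008 ]
```

Call:
{"op": "send_rows", "data": {"deltas": [[0.018,0,0,0,-0.03,0.003,0.2],[0.018,0,0,0,-0.06,0.006,0.2],[0.018,0,0,0,-0.085,0.008,0.2],[0.018,0,0,0,-0.1,0.008,0.2],[0.018,0,0,0.02,-0.1025,0.008,0.2],[0.018,0,0,0.045,-0.1025,0.008,0.2],[0.018,0,0,0.065,-0.1025,0.008,0.2],[0.018,0,0,0.075,-0.1025,0.008,0.2]]}}

```text
t: 9.85
ee_pos: [0.4226, 0.0477, 0.0443]
ee_rot: [[-0.007, -0.104, -0.995], [-0.003, -0.995, 0.104], [-1.0, 0.004, 0.006]]
wrist_force: [-0.6, -0.9, -1.8]
opening: 0.352
```

Run:
```python
from h import *
go([.4764,.0423,.037],np.pi-.105)
s=cap("side","s9"); crop(s,230,150,120,110,6,"s9")
t=cap("top","t9"); crop(t,220,190,70,90,7,"t9")
```

```text
t 9.85 pos [0.4226 0.0477 0.0443] zyaw 3.037190953028328 open 0.352 F [-0.5811 -0.8822 -1.8076] j7 -1.21
rot [ 0.0006  0.0062 -0.0037] shift [ 0.007  -0.0003 -0.0541]
```

View pics/s9.png

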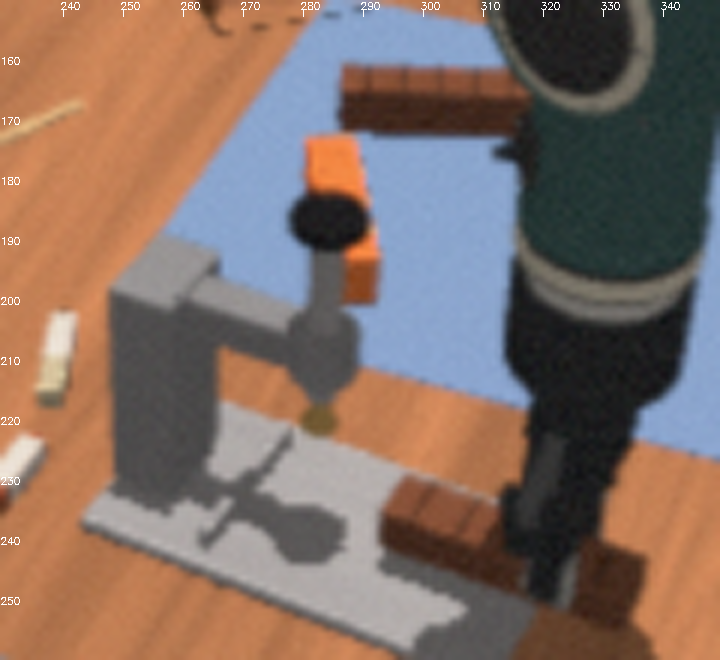

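View pics/t9.png

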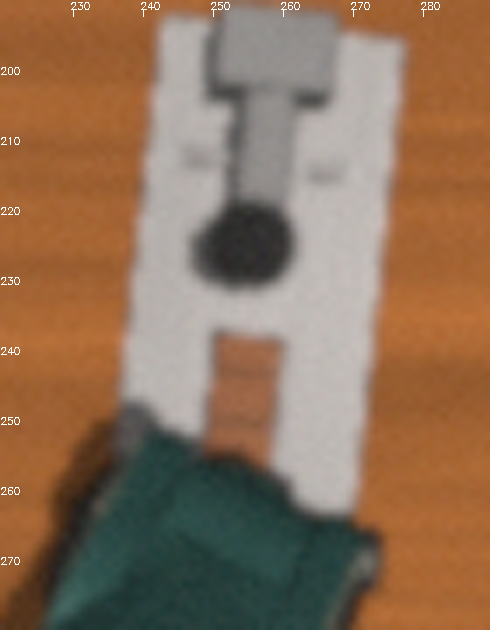

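Call:
{"op": "send_rows", "data": {"deltas": [[0,0.002,-0.001,0.002,0,-0.005,0.2],[0,0.004,-0.002,0.004,0,-0.015,0.2],[0,0.006,-0.003,0.006,0,-0.025,0.2],[0,0.006,-0.003,0.006,0,-0.035,0.2],[0,0.006,-0.003,0.006,0,-0.044,0.2],[0,0.006,-0.003,0.006,0,-0.052,0.2],[0,0.006,-0.003,0.006,0,-0.054,0.2],[0,0.006,-0.003,0.006,0,-0.054,0.2]]}}

```text
t: 10.62
ee_pos: [0.4773, 0.0412, 0.0388]
ee_rot: [[0.0, -0.105, -0.994], [-0.001, -0.994, 0.105], [-1.0, 0.001, -0.0]]
wrist_force: [0.4, -0.4, -1.0]
opening: 0.344
```

Run:
```python
from h import *
go([.4764,.0423,.031],np.pi-.105)
c=load("t9"); print(onz(c,(255.1,237.8),.0454))
s=cap("side","s10"); crop(s,230,150,120,110,6,"s10")
t=cap("top","t10"); crop(t,220,190,70,90,7,"t10")
```

```text
t 10.62 pos [0.4773 0.0412 0.0388] zyaw 3.0359014784283227 open 0.344 F [ 0.438  -0.3894 -1.0323] j7 -1.19
rot [-0.0007 -0.0004 -0.0012] shift [ 0.0078 -0.001   0.001 ]
[0.5056 0.0373 0.0454]
```

View pics/s10.png

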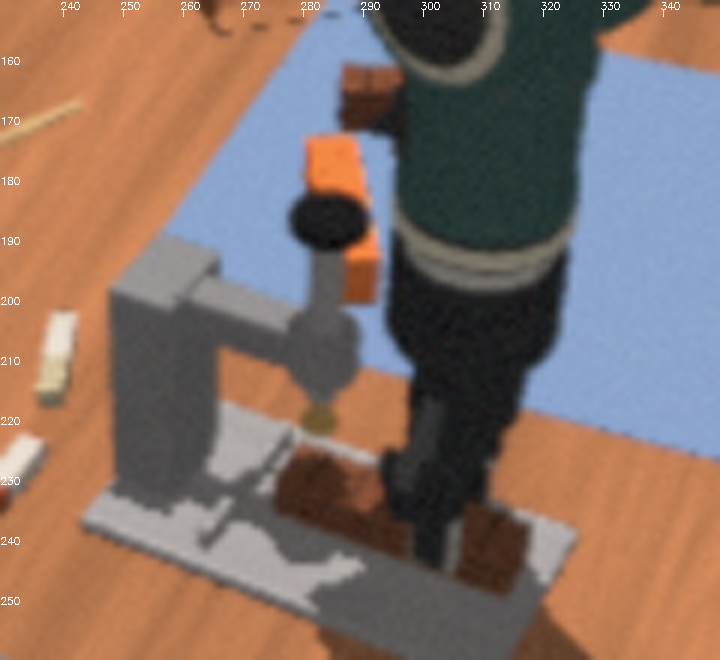

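View pics/t10.png

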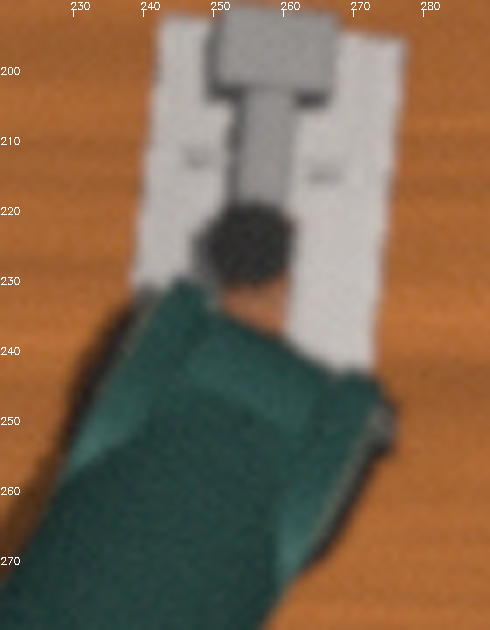

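Call:
{"op": "send_rows", "data": {"deltas": [[0,0,0,0.003,0,0.001,0.2],[0,0,0,0.005,0,0.001,0.2],[0,0,0,0.007,0,0.001,0.2],[0,0,0,0.008,0,0.001,0.2],[0,0,0,0.008,0,0.001,0.2]]}}

```text
t: 11.13
ee_pos: [0.4743, 0.0416, 0.0309]
ee_rot: [[-0.003, -0.105, -0.994], [0.0, -0.994, 0.105], [-1.0, -0.0, 0.003]]
wrist_force: [-4.0, 1.2, 8.6]
opening: 0.345
```

Run:
```python
from h import *
go([.4764,.0423,.031],np.pi-.105)
```

```text
t 11.13 pos [0.4743 0.0416 0.0309] zyaw 3.036010313577636 open 0.345 F [-3.9565  1.1559  8.5725] j7 -1.18
rot [-0.0006  0.0026  0.    ] shift [-0.0002 -0.0009 -0.002 ]
```

Call:
{"op": "send_rows", "data": {"deltas": [[0,0,0,0,0,0,0.4],[0,0,0,0,0,0,0.5],[0,0,0,0,0,0,0.6],[0,0,0,0,0,0,0.6],[0,0,0,-0.02,0,0,0.6],[0,0,0,-0.05,0,0,0.6],[0,0,0,-0.09,0,0,0.6],[0,0,0,-0.13,0,0,0.6]]}}

```text
t: 11.8
ee_pos: [0.4737, 0.041, 0.1616]
ee_rot: [[-0.005, -0.106, -0.994], [-0.002, -0.994, 0.106], [-1.0, 0.002, 0.005]]
wrist_force: [1.5, 1.7, 1.1]
opening: 0.598
```

Call:
{"op": "send_rows", "data": {"deltas": [[0,0,0,-0.04,0,0,0.4],[0,0,0,-0.08,0,0,0.3],[0,0,0,-0.11,0,0,0],[0,0,0,-0.12,0,0,0]]}}

```text
t: 12.13
ee_pos: [0.4765, 0.041, 0.2855]
ee_rot: [[0.001, -0.107, -0.994], [0.002, -0.994, 0.107], [-1.0, -0.002, -0.001]]
wrist_force: [0.5, -1.1, -0.3]
opening: 0.038
```

Run:
```python
from h import *
go([.546,.0355,.24],np.pi-.105)
s=cap("side","s11"); crop(s,230,150,120,110,6,"s11")
t=cap("top","t11"); crop(t,220,190,70,90,7,"t11")
```

```text
t 12.13 pos [0.4765 0.041  0.2855] zyaw 3.0348012722035698 open 0.038 F [ 0.4582 -1.0746 -0.2532] j7 -1.63
rot [-0.0018 -0.001   0.0021] shift [ 0.0456 -0.0019 -0.0696]
```

View pics/s11.png

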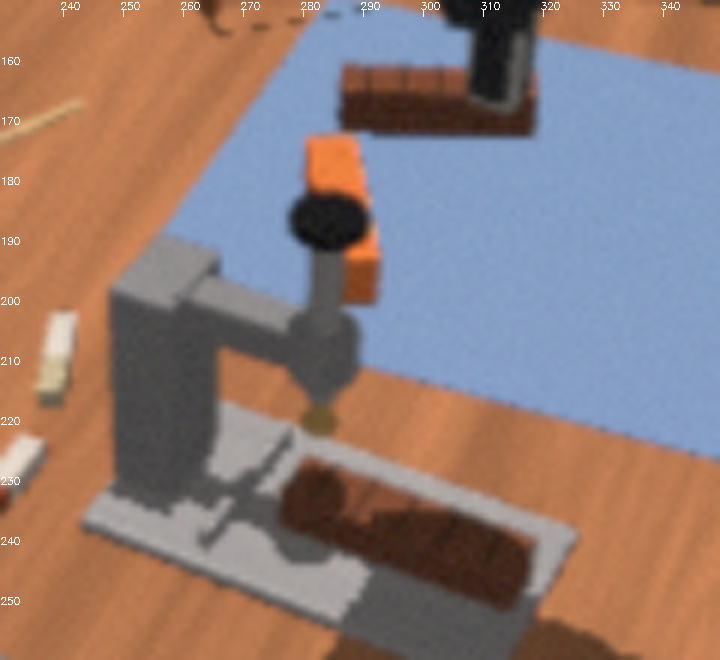

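View pics/t11.png

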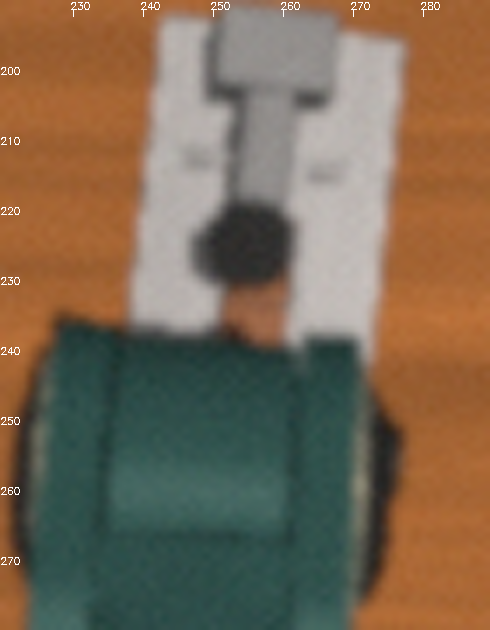

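Call:
{"op": "send_rows", "data": {"deltas": [[0,0,0,0,0,-0.02,0],[0,0,0,0,-0.001,-0.045,0],[0,0,0,0.01,-0.002,-0.065,0],[0,0,0,0.03,-0.002,-0.07,0],[0,0,0,0.045,-0.002,-0.07,0],[0,0,0,0.045,-0.002,-0.07,0]]}}

```text
t: 12.73
ee_pos: [0.5422, 0.0359, 0.2325]
ee_rot: [[-0.011, -0.106, -0.994], [-0.002, -0.994, 0.106], [-1.0, 0.003, 0.01]]
wrist_force: [-0.4, 0.9, -0.7]
opening: 0.0
```

Run:
```python
from h import *
go([.546,.0355,.206],np.pi-.105)
o=ctrl.observe(); R=np.array(o["ee_rot"]);p=np.array(o["ee_pos"])
s=cap("side","s12"); crop(s,240,130,80,80,9,"s12",[proj(s,p),proj(s,p+.014*R[:,0])])
```

```text
t 12.73 pos [0.5422 0.0359 0.2325] zyaw 3.0351657082224617 open 0.0 F [-0.4338  0.8719 -0.674 ] j7 -1.42
rot [-0.0014  0.0105 -0.0031] shift [ 0.0265 -0.0001 -0.0041]
```

View pics/s12.png

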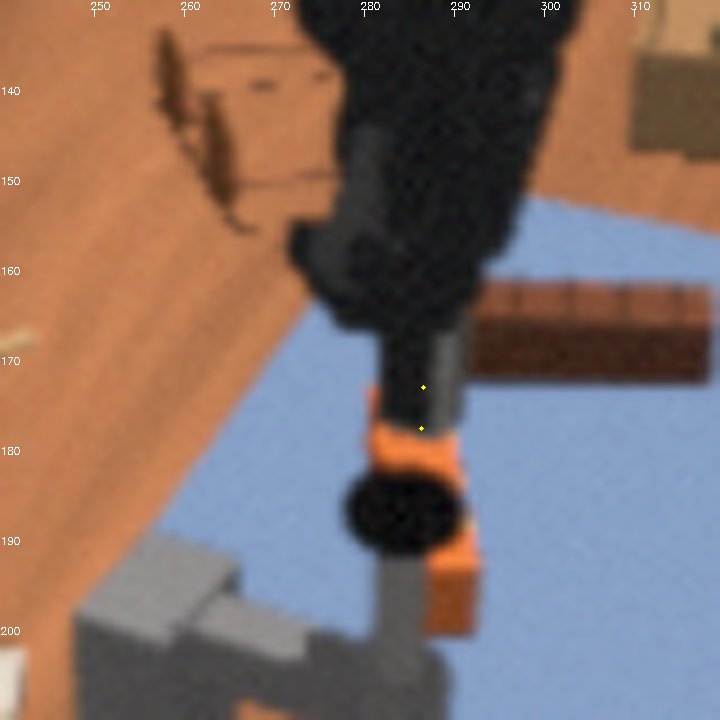

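Call:
{"op": "send_rows", "data": {"deltas": [[0,0.003,0,0.004,0,-0.002,0],[0,0.006,0,0.009,0,-0.003,0],[0,0.01,-0.003,0.014,0,-0.004,0],[0,0.01,-0.003,0.019,0,-0.004,0],[0,0.01,-0.003,0.022,0,-0.004,0],[0,0.01,-0.003,0.022,0,-0.004,0]]}}

```text
t: 13.28
ee_pos: [0.5464, 0.0355, 0.2119]
ee_rot: [[0.001, -0.106, -0.994], [0.001, -0.994, 0.106], [-1.0, -0.001, -0.001]]
wrist_force: [0.4, 0.3, -0.7]
opening: -0.001
```

Call:
{"op": "send_rows", "data": {"deltas": [[0,0,0,0.004,0,0,0],[0,0,0,0.008,0,0,0],[0,0,0,0.012,0,0,0],[0,0,0,0.012,0,0,0]]}}

```text
t: 13.62
ee_pos: [0.5466, 0.0356, 0.1996]
ee_rot: [[0.002, -0.106, -0.994], [0.001, -0.994, 0.106], [-1.0, -0.001, -0.002]]
wrist_force: [-0.3, -0.3, 3.1]
opening: 0.001
```

Run:
```python
from h import *
go([.546,.0355,.163],np.pi-.105)
s=cap("side","s13"); crop(s,240,130,80,80,9,"s13")
```

```text
t 13.62 pos [0.5466 0.0356 0.1996] zyaw 3.0352637397602975 open 0.001 F [-0.2672 -0.3225  3.1482] j7 -1.37
rot [-0.0013 -0.0015  0.001 ] shift [0.0366 0.0002 0.0006]
```

View pics/s13.png

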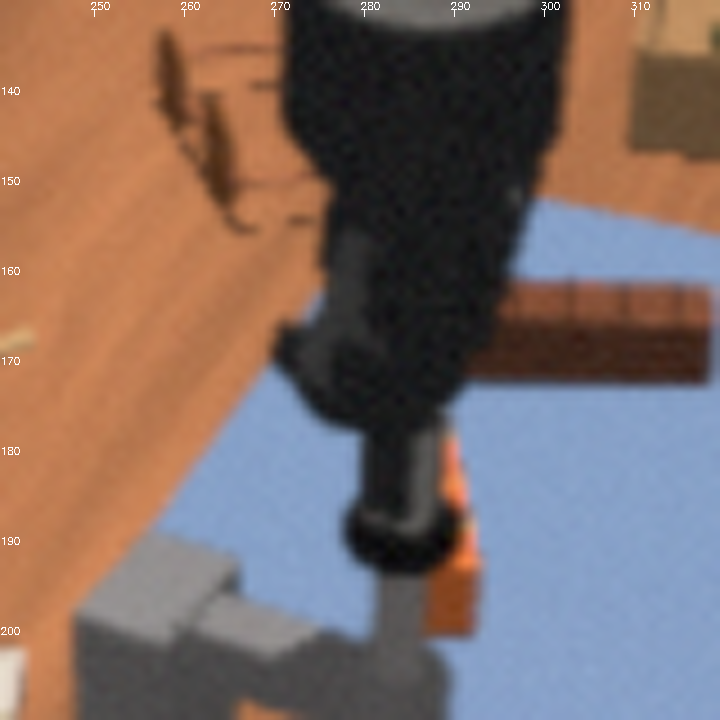

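Call:
{"op": "send_rows", "data": {"deltas": [[0,0,0,0.005,0,0,0],[0,0,0,0.01,0,0,0],[0,0,0,0.015,0,0,0],[0,0,0,0.02,0,0,0],[0,0,0,0.025,0,0,0],[0,0,0,0.025,0,0,0]]}}

```text
t: 14.17
ee_pos: [0.5467, 0.0356, 0.174]
ee_rot: [[0.001, -0.106, -0.994], [0.0, -0.994, 0.106], [-1.0, -0.0, -0.001]]
wrist_force: [0.1, 0.6, 3.9]
opening: -0.002
```

Run:
```python
from h import *
go([.546,.0355,.163],np.pi-.105)
s=cap("side","s14"); crop(s,240,160,80,80,9,"s14")
```

```text
t 14.17 pos [0.5467 0.0356 0.174 ] zyaw 3.0350743513869336 open -0.002 F [0.1275 0.6237 3.9084] j7 -1.34
rot [-0.0015 -0.0013  0.0005] shift [0.011  0.0002 0.0007]
```

View pics/s14.png

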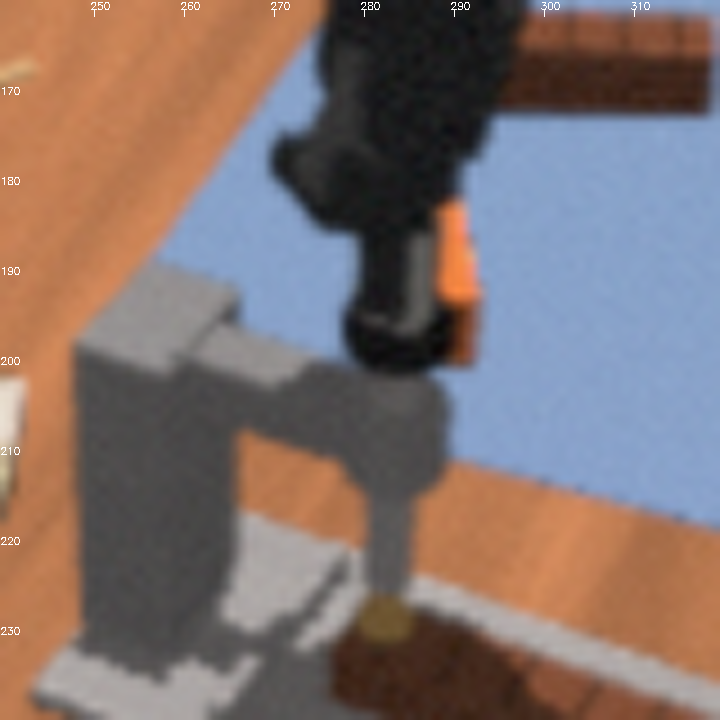

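Call:
{"op": "send_rows", "data": {"deltas": [[0,0,0,0.002,0,0,0],[0,0,0,0.004,0,0,0],[0,0,0,0.006,0,0,0],[0,0,0,0.007,0,0,0],[0,0,0,0.008,0,0,0],[0,0,0,0.008,0,0,0]]}}

```text
t: 14.72
ee_pos: [0.5467, 0.0356, 0.1665]
ee_rot: [[0.001, -0.106, -0.994], [0.001, -0.994, 0.106], [-1.0, -0.001, -0.001]]
wrist_force: [-0.5, 0.4, 6.0]
opening: -0.003
```

Call:
{"op": "send_rows", "data": {"deltas": [[0,0,0,0.001,0,0,0],[0,0,0,0.002,0,0,0],[0,0,0,0.003,0,0,0],[0,0,0,0.003,0,0,0]]}}

```text
t: 15.05
ee_pos: [0.5467, 0.0356, 0.1636]
ee_rot: [[0.001, -0.106, -0.994], [0.001, -0.994, 0.106], [-1.0, -0.001, -0.001]]
wrist_force: [-2.1, 0.8, 7.7]
opening: 0.002
```

Run:
```python
from h import *
go([.546,.0355,.163],np.pi-.105)
s=cap("side","s15"); crop(s,240,160,80,80,9,"s15")
```

```text
t 15.05 pos [0.5467 0.0356 0.1636] zyaw 3.0349600985964305 open 0.002 F [-2.0608  0.7525  7.7485] j7 -1.33
rot [-0.0016 -0.0011  0.0013] shift [0.0006 0.0002 0.0007]
```

View pics/s15.png

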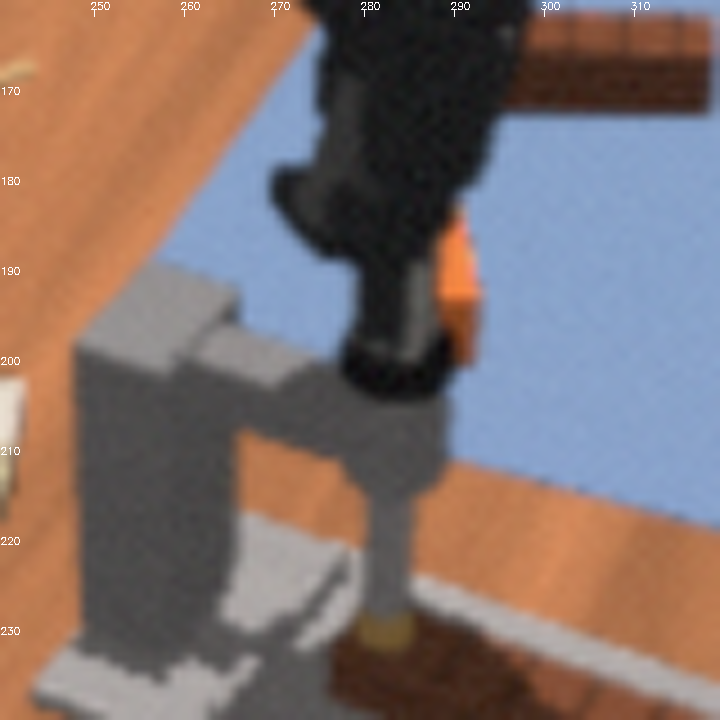

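Call:
{"op": "send_rows", "data": {"deltas": [[0,0,0,0,0,0,0],[0,0,0,0,0,0,0],[0,0,0,0,0,0,0],[0,0,0,0,0,0,0],[0,0,0,0,0,0,0],[0,0,0,0,0,0,0],[0,0,0,0,0,0,0],[0,0,0,0,0,0,0]]}}

```text
t: 15.77
ee_pos: [0.5467, 0.0356, 0.164]
ee_rot: [[0.001, -0.106, -0.994], [0.002, -0.994, 0.106], [-1.0, -0.002, -0.001]]
wrist_force: [-1.3, 0.2, 7.3]
opening: -0.001
```

Call:
{"op": "send_rows", "data": {"deltas": [[0,0,0,0,0,0,0],[0,0,0,0,0,0,0],[0,0,0,0,0,0,0],[0,0,0,0,0,0,0],[0,0,0,0,0,0,0]]}}

```text
t: 16.18
ee_pos: [0.5467, 0.0356, 0.1643]
ee_rot: [[0.001, -0.106, -0.994], [0.002, -0.994, 0.106], [-1.0, -0.002, -0.001]]
wrist_force: [-0.4, 0.6, 7.4]
opening: -0.002
```

Call:
{"op": "send_rows", "data": {"deltas": [[0,0,0,-0.01,0,0,0],[0,0,0,-0.02,0,0,0],[0,0,0,-0.03,0,0,0],[0,0,0,-0.045,0,0,0],[0,0,0,-0.07,0,0,0],[0,0,0,-0.1,0,0,0],[0,0,0,-0.12,0,0.03,0.2],[0,0,0,-0.12,0,0.065,0.6]]}}

```text
t: 16.85
ee_pos: [0.4845, 0.041, 0.2876]
ee_rot: [[0.007, -0.109, -0.994], [0.001, -0.994, 0.109], [-1.0, -0.002, -0.007]]
wrist_force: [-0.8, 0.6, 1.7]
opening: 0.275
```

Run:
```python
from h import *
go([.4745,.0416,.15],np.pi-.105)
s=cap("side","s16"); crop(s,230,150,120,110,6,"s16")
t=cap("top","t16"); crop(t,120,170,160,110,5,"t16")
```

```text
t 16.85 pos [0.4845 0.041  0.2876] zyaw 3.03282635555598 open 0.275 F [-0.8182  0.6124  1.6872] j7 -1.6
rot [-0.0038 -0.0074  0.0016] shift [0.1375 0.0007 0.011 ]
```

View pics/s16.png

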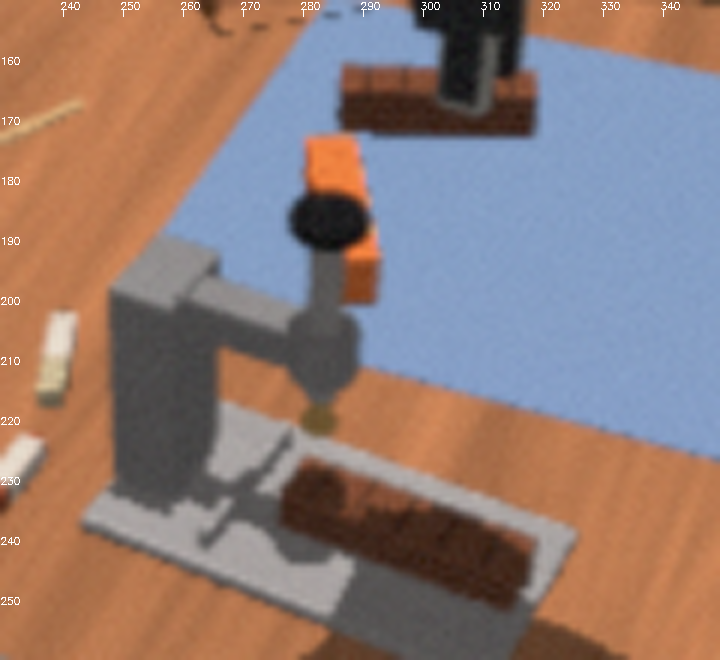

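View pics/t16.png

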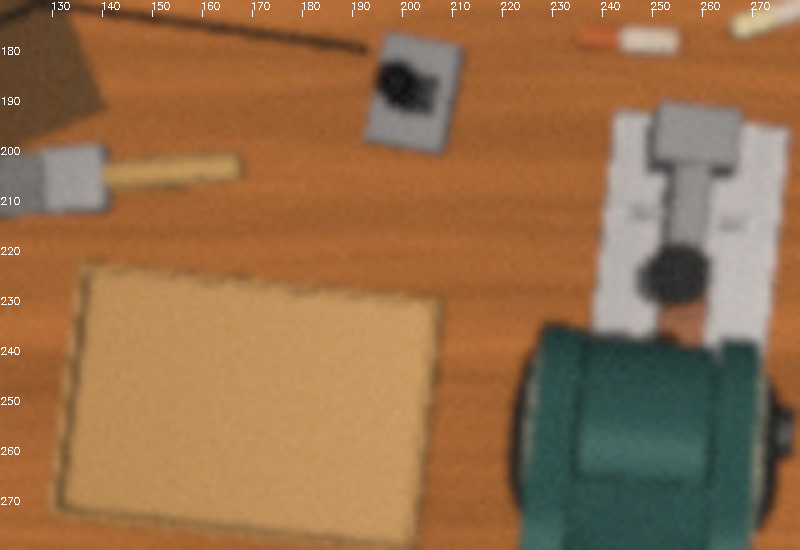

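Call:
{"op": "send_rows", "data": {"deltas": [[0,-0.003,0,0.02,0.001,0.006,0.6],[0,-0.007,0,0.06,0.001,0.011,0.6],[0,-0.007,0,0.1,0.001,0.011,0.6],[0,-0.007,0,0.14,0.001,0.011,0.6],[0,-0.007,0,0.18,0.001,0.011,0.6],[0,-0.007,0,0.21,0.001,0.011,0.6],[0,-0.007,0,0.23,0.001,0.011,0.6],[0,-0.007,0,0.24,0.001,0.011,0.6]]}}

```text
t: 17.62
ee_pos: [0.464, 0.0448, 0.0416]
ee_rot: [[-0.015, -0.104, -0.994], [0.007, -0.995, 0.104], [-1.0, -0.006, 0.015]]
wrist_force: [0.3, -0.4, -0.3]
opening: 0.602
```

Run:
```python
from h import *
go([.4745,.0416,.03],np.pi-.105)
```

```text
t 17.62 pos [0.464  0.0448 0.0416] zyaw 3.037114789113771 open 0.602 F [ 0.3101 -0.417  -0.3408] j7 -1.16
rot [0.0005 0.0153 0.0058] shift [ 0.0114  0.0022 -0.011 ]
```

Call:
{"op": "send_rows", "data": {"deltas": [[0,0.005,0.002,0.002,0.001,-0.006,0.6],[0,0.01,0.004,0.006,0.002,-0.011,0.6],[0,0.015,0.006,0.011,0.002,-0.011,0.6],[0,0.015,0.006,0.011,0.002,-0.011,0.5],[0,0.015,0.006,0.011,0.002,-0.011,0.45],[0,0.015,0.006,0.011,0.002,-0.011,0.41],[0,0.015,0.006,0.011,0.002,-0.011,0.38],[0,0.015,0.006,0.011,0.002,-0.011,0.35]], "force": 20}}

```text
t: 18.28
ee_pos: [0.4748, 0.0419, 0.031]
ee_rot: [[0.0, -0.104, -0.995], [0.0, -0.995, 0.104], [-1.0, -0.0, -0.0]]
wrist_force: [0.0, 0.2, 3.7]
opening: 0.358
```

Call:
{"op": "send_rows", "data": {"deltas": [[0,0,0,0,0,0,0.32],[0,0,0,0,0,0,0.29],[0,0,0,0,0,0,0.25],[0,0,0,0,0,0,0.2],[0,0,0,0,0,0,0.2]]}}

```text
t: 18.7
ee_pos: [0.4748, 0.0421, 0.031]
ee_rot: [[0.0, -0.104, -0.995], [0.001, -0.995, 0.104], [-1.0, -0.001, -0.0]]
wrist_force: [-1.0, 0.7, 2.9]
opening: 0.342
```

Run:
```python
from h import *
go([.4263,.0464,.045],np.pi-.105)
```

```text
t 18.7 pos [0.4748 0.0421 0.031 ] zyaw 3.0373533272464193 open 0.342 F [-1.0157  0.7483  2.8809] j7 -1.14
rot [ 0.0008 -0.0003  0.0006] shift [-0.014   0.0007  0.0486]
```

Call:
{"op": "send_rows", "data": {"deltas": [[0,0,0,-0.005,0,0,0.2],[0,0,0,-0.01,0,0,0.2],[0,0,0,-0.012,0,0.01,0.2],[0,0,0,-0.012,0.001,0.022,0.2],[0,0,0,-0.012,0.001,0.034,0.2],[0,0,0,-0.012,0.001,0.045,0.2],[0,0,0,-0.012,0.001,0.05,0.2],[0,0,0,-0.015,0.001,0.05,0.2]]}}

```text
t: 19.37
ee_pos: [0.423, 0.0465, 0.0459]
ee_rot: [[-0.002, -0.104, -0.995], [0.001, -0.995, 0.104], [-1.0, -0.001, 0.002]]
wrist_force: [-0.3, -0.0, -0.9]
opening: 0.341
```

Call:
{"op": "send_rows", "data": {"deltas": [[0,0,0,-0.01,0,0,0.2],[0,0,0,-0.025,0,0,0.2],[0,0,0,-0.045,0,0,0.2],[0,0,0,-0.06,0,0,0.2],[0,0,0,-0.06,-0.01,0,0.2],[0,0,0,-0.06,-0.03,0,0.2]]}}

```text
t: 19.87
ee_pos: [0.4272, 0.0757, 0.1068]
ee_rot: [[0.001, -0.107, -0.994], [0.002, -0.994, 0.107], [-1.0, -0.002, -0.001]]
wrist_force: [0.2, 1.5, -2.0]
opening: 0.342
```

Run:
```python
from fit0 import *
t0=load("t0"); t=cap("top","t17"); crop(t,120,170,160,110,5,"t17"); crop(t0,125,215,90,70,8,"tray")
s=cap("side","s17"); crop(s,210,170,140,150,4,"s17")
```

```text
(no output)
```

View pics/tray.png

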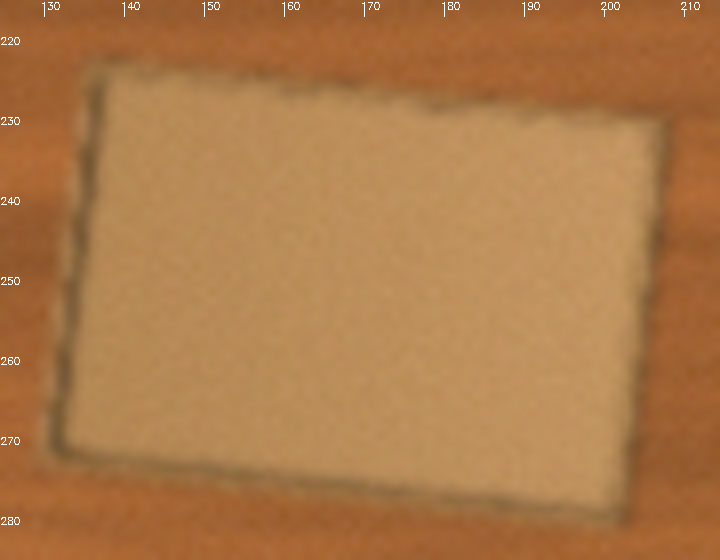

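View pics/s17.png

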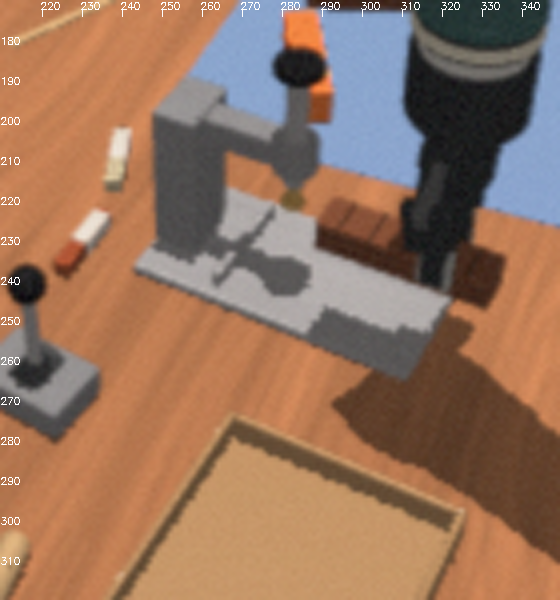

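Run:
```python
from fit0 import *
ut=cc(125,215,8,[(88,62),(668,118),(622,527),(45,462)])
L=[[.08,.115,.024],[.08,-.115,.024],[-.08,-.115,.024],[-.08,.115,.024]]
r=least_squares(lambda p:(proj(t,W(p,L))-ut).ravel(),[.46,.3,-.1]); print(r.x,np.sqrt(np.mean(r.fun**2)),r.fun)
p=r.x
for y in(.045,-.035): print(y,W(p,[[-.027,y,0],[0,y,0]]))
go(list(W(p,[[-.027,.045,0]])[0][:2])+[.11],np.pi+p[2])
```

```text
[ 0.4634  0.3063 -0.0968] 0.46008027814446134 [ 0.008  -0.6277  0.2459 -0.2472  0.4546  0.2055 -0.7144  0.647 ]
0.045 [[0.4409 0.3537 0.    ]
 [0.4677 0.3511 0.    ]]
-0.035 [[0.4331 0.2741 0.    ]
 [0.46   0.2714 0.    ]]
t 19.97 pos [0.427  0.0796 0.1058] zyaw 3.042123104023549 open 0.341 F [ 0.5994 -0.5872 -0.9255] j7 -1.37
rot [-0.0027  0.0011  0.0021] shift [-0.0036 -0.2741  0.0134]
```

Call:
{"op": "send_rows", "data": {"deltas": [[0,0,0,0,-0.02,0,0.2],[0,0,0,0,-0.055,0.002,0.2],[0,0,0,0,-0.09,0.004,0.2],[0,0,0,0,-0.125,0.006,0.2],[0,0,0,0,-0.16,0.008,0.2],[0,0,0,0,-0.195,0.01,0.2],[0,0,0,0,-0.23,0.012,0.2],[0,0,0,0,-0.255,0.013,0.2]]}}

```text
t: 20.63
ee_pos: [0.4385, 0.3386, 0.1055]
ee_rot: [[-0.001, -0.096, -0.995], [0.003, -0.995, 0.096], [-1.0, -0.003, 0.002]]
wrist_force: [0.9, 0.4, -1.8]
opening: 0.345
```

Run:
```python
from h import *
go([.4409,.3537,.05],np.pi-.0968)
```

```text
t 20.63 pos [0.4385 0.3386 0.1055] zyaw 3.045820727736088 open 0.345 F [ 0.8781  0.3516 -1.806 ] j7 -1.82
rot [0.001  0.0016 0.0025] shift [ 0.0555 -0.0151 -0.001 ]
```

Call:
{"op": "send_rows", "data": {"deltas": [[0,0,0,0.005,-0.01,-0.001,0.2],[0,0,0,0.015,-0.015,-0.001,0.2],[0,0.001,0.002,0.028,-0.015,-0.001,0.2],[0,0.001,0.002,0.042,-0.015,-0.001,0.2],[0,0.001,0.002,0.055,-0.015,-0.001,0.2],[0,0.001,0.002,0.062,-0.015,-0.001,0.2],[0,0.001,0.002,0.066,-0.015,-0.001,0.2],[0,0.001,0.002,0.066,-0.015,-0.001,0.2]]}}

```text
t: 21.3
ee_pos: [0.4408, 0.3523, 0.0385]
ee_rot: [[-0.002, -0.097, -0.995], [-0.001, -0.995, 0.097], [-1.0, 0.001, 0.002]]
wrist_force: [-0.2, -0.5, -1.5]
opening: 0.345
```

Run:
```python
from h import *
go([.4409,.3537,.028],np.pi-.0968)
s=cap("side","s18"); crop(s,190,220,160,160,5,"s18")
```

```text
t 21.3 pos [0.4408 0.3523 0.0385] zyaw 3.044115487140799 open 0.345 F [-0.2069 -0.5498 -1.4767] j7 -1.77
rot [-0.0007  0.0016 -0.001 ] shift [ 0.0105 -0.0014 -0.    ]
```

View pics/s18.png

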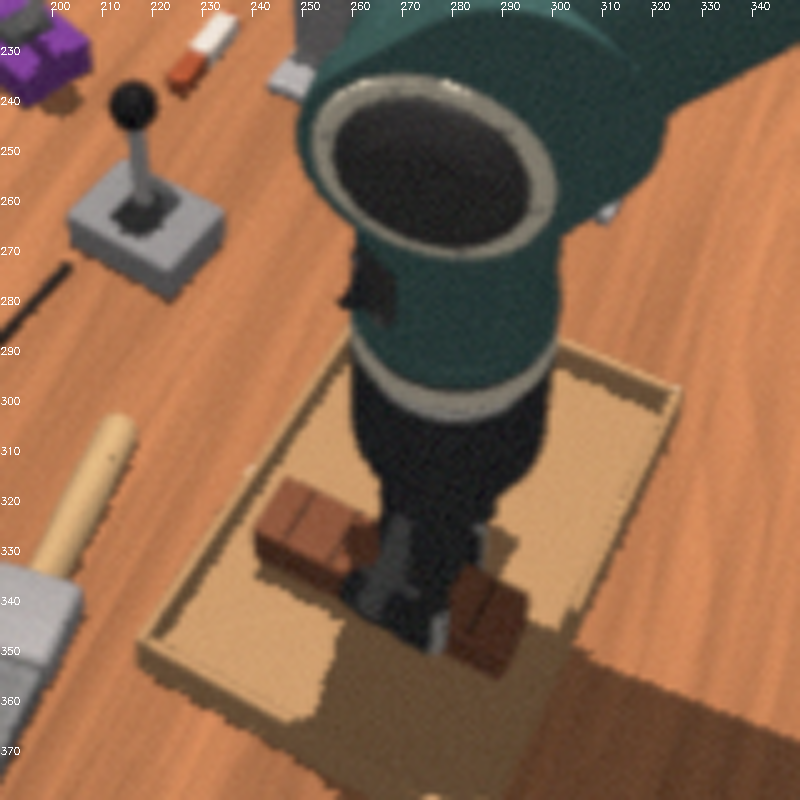

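Call:
{"op": "send_rows", "data": {"deltas": [[0,0,0,0.003,0,0,0.2],[0,0,0,0.006,0,0,0.2],[0,0,0,0.009,0,0,0.2],[0,0,0,0.01,0,0,0.2],[0,0,0,0.01,0,0,0.2]]}}

```text
t: 21.77
ee_pos: [0.4409, 0.3528, 0.0291]
ee_rot: [[-0.001, -0.097, -0.995], [-0.0, -0.995, 0.097], [-1.0, 0.0, 0.001]]
wrist_force: [-0.5, 1.4, -1.5]
opening: 0.345
```

Call:
{"op": "send_rows", "data": {"deltas": [[0,0,0,0.001,0,0,0.2],[0,0,0,0.002,0,0,0.2],[0,0,0,0.002,0,0,0.2]]}}

```text
t: 22.02
ee_pos: [0.441, 0.353, 0.0281]
ee_rot: [[-0.002, -0.097, -0.995], [0.001, -0.995, 0.097], [-1.0, -0.001, 0.002]]
wrist_force: [-3.5, -1.7, 8.2]
opening: 0.348
```

Call:
{"op": "send_rows", "data": {"deltas": [[0,0,0,0,0,0,0.38],[0,0,0,0,0,0,0.45],[0,0,0,0,0,0,0.55],[0,0,0,0,0,0,0.55],[0,0,0,-0.02,0,0,0.55],[0,0,0,-0.05,0,0,0.55],[0,0,0,-0.085,0,0,0.55],[0,0,0,-0.12,0,0,0.55]]}}

```text
t: 22.68
ee_pos: [0.4409, 0.3522, 0.1488]
ee_rot: [[-0.002, -0.097, -0.995], [-0.001, -0.995, 0.097], [-1.0, 0.001, 0.002]]
wrist_force: [-0.0, 0.9, 0.3]
opening: 0.551
```

Run:
```python
from h import *
go([.5,-.3,.2],np.pi+.337)
s=cap("side","s19"); crop(s,190,220,160,160,5,"s19")
t=cap("top","t19"); crop(t,290,165,130,130,6,"t19")
```

```text
t 22.68 pos [0.4409 0.3522 0.1488] zyaw 3.044181505672639 open 0.551 F [-0.0319  0.8549  0.2607] j7 -1.89
rot [-0.4344  0.0024 -0.0005] shift [-0.0508  0.6435 -0.1221]
```

View pics/s19.png

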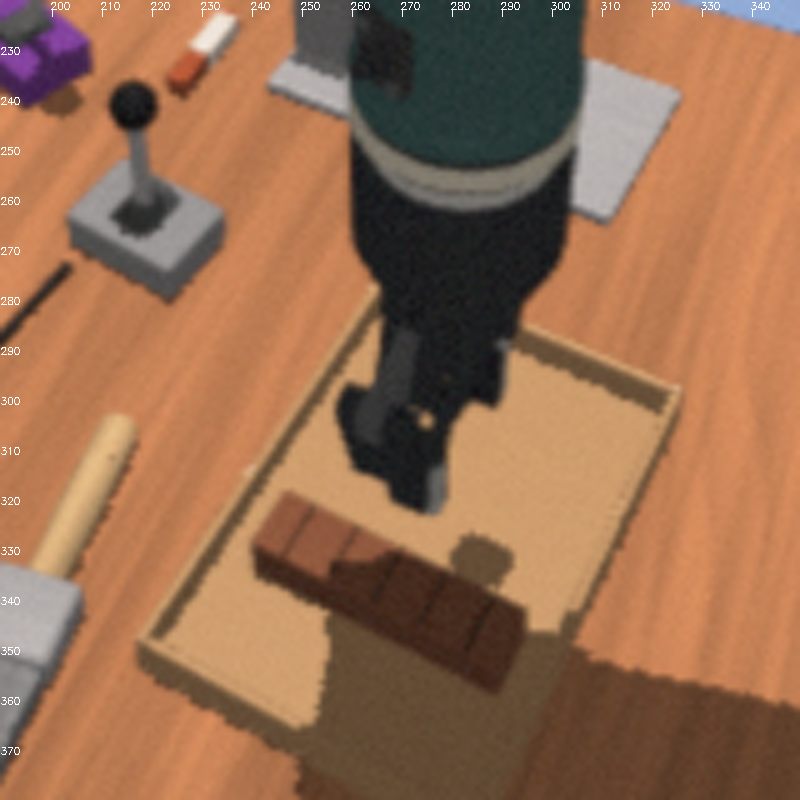

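View pics/t19.png

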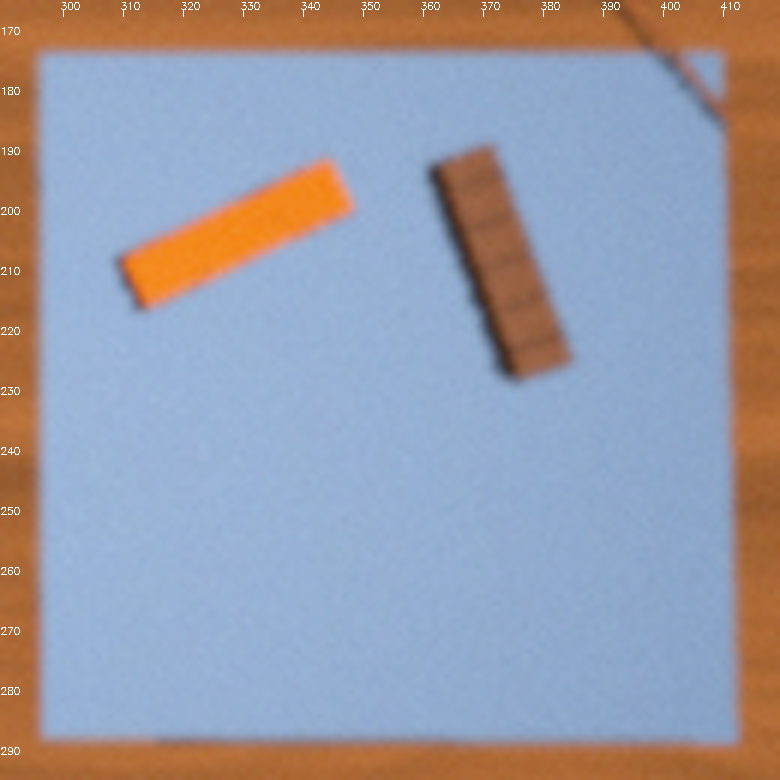

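Call:
{"op": "send_rows", "data": {"deltas": [[0,0,0,-0.02,0.03,0,0.6],[0,0,0,-0.05,0.065,0.002,0.7],[0,0,0,-0.05,0.1,0.006,0.75],[0,0,0,-0.05,0.14,0.01,0.75],[0,0,0,-0.05,0.18,0.015,0.75],[0,0,0,-0.05,0.22,0.018,0.75],[0,0,0,-0.05,0.26,0.022,0.75],[0,0,0,-0.05,0.3,0.025,0.75]]}}

```text
t: 23.45
ee_pos: [0.3888, 0.0563, 0.2001]
ee_rot: [[0.004, -0.097, -0.995], [0.008, -0.995, 0.097], [-1.0, -0.008, -0.003]]
wrist_force: [0.8, -0.1, 0.0]
opening: 0.753
```

Run:
```python
from h import *
go([.5724,-.337,.15],np.pi+.337)
```

```text
t 23.45 pos [0.3888 0.0563 0.2001] zyaw 3.044837847545185 open 0.753 F [ 0.8312 -0.0946  0.0352] j7 -1.68
rot [-0.4337 -0.0051  0.0072] shift [ 0.0478  0.3741 -0.2206]
```

Call:
{"op": "send_rows", "data": {"deltas": [[-0.03,0,0,0,0.035,0,0.75],[-0.08,0,0,0,0.07,0,0.75],[-0.13,0,0,0,0.105,-0.01,0.75],[-0.18,0,0,0,0.138,-0.035,0.75],[-0.23,0,0,0,0.17,-0.06,0.75],[-0.28,0,0,0,0.203,-0.085,0.75],[-0.33,0,0,0,0.235,-0.11,0.75],[-0.38,0,0,0,0.268,-0.135,0.75]]}}

```text
t: 24.12
ee_pos: [0.4868, -0.207, 0.1974]
ee_rot: [[0.003, 0.282, -0.959], [0.009, -0.959, -0.282], [-1.0, -0.008, -0.005]]
wrist_force: [1.0, 0.8, 0.9]
opening: 0.746
```

Run:
```python
from h import *
go([.5724,-.337,.12],np.pi+.337)
```

```text
t 24.12 pos [ 0.4868 -0.207   0.1974] zyaw -2.855242857177865 open 0.746 F [0.9994 0.8428 0.9149] j7 -0.49
rot [-0.0506 -0.0053  0.0074] shift [ 0.0765  0.1494 -0.045 ]
```

Call:
{"op": "send_rows", "data": {"deltas": [[-0.02,0,0.002,0.01,0.03,-0.01,0.75],[-0.04,0,0.004,0.02,0.06,-0.02,0.75],[-0.05,-0.003,0.007,0.03,0.09,-0.03,0.75],[-0.05,-0.005,0.007,0.045,0.12,-0.038,0.75],[-0.05,-0.005,0.007,0.06,0.14,-0.045,0.75],[-0.05,-0.005,0.007,0.07,0.149,-0.045,0.75],[-0.05,-0.005,0.007,0.076,0.149,-0.045,0.75],[-0.05,-0.005,0.007,0.076,0.149,-0.045,0.75]]}}

```text
t: 24.78
ee_pos: [0.5706, -0.3358, 0.1184]
ee_rot: [[-0.003, 0.329, -0.944], [0.002, -0.944, -0.329], [-1.0, -0.003, 0.003]]
wrist_force: [-0.2, 0.0, -0.5]
opening: 0.754
```

Run:
```python
from h import *
go([.5724,-.337,.024],np.pi+.337)
t=cap("top","t20"); crop(t,340,175,60,70,9,"t20")
```

```text
t 24.78 pos [ 0.5706 -0.3358  0.1184] zyaw -2.8061610603134586 open 0.754 F [-0.2282  0.013  -0.5009] j7 -0.25
rot [-0.0016  0.0025  0.0034] shift [ 0.0944  0.002  -0.0016]
```

View pics/t20.png

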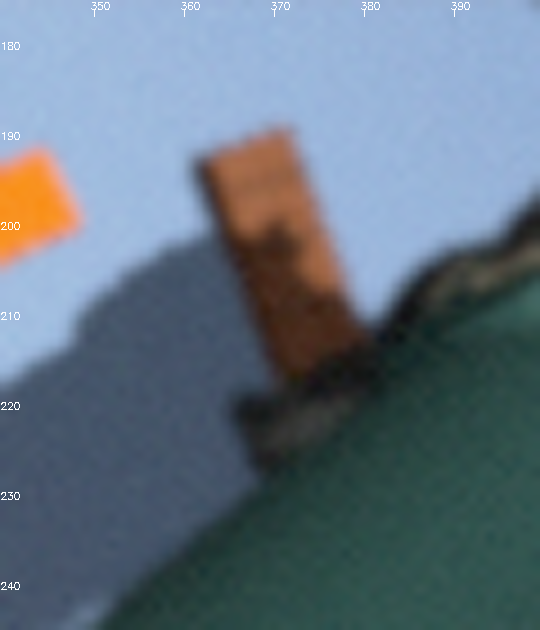

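Call:
{"op": "send_rows", "data": {"deltas": [[0,0.001,0.001,0.015,0.001,-0.001,0.7],[0,0.002,0.003,0.035,0.002,-0.002,0.7],[0,0.002,0.003,0.055,0.002,-0.002,0.7],[0,0.002,0.003,0.075,0.002,-0.002,0.7],[0,0.002,0.003,0.088,0.002,-0.002,0.7],[0,0.002,0.003,0.094,0.002,-0.002,0.65],[0,0.002,0.003,0.094,0.002,-0.002,0.55],[0,0.002,0.003,0.094,0.002,-0.002,0.48]], "force": 20}}

```text
t: 25.5
ee_pos: [0.574, -0.3364, 0.0263]
ee_rot: [[0.002, 0.33, -0.944], [-0.0, -0.944, -0.33], [-1.0, 0.001, -0.001]]
wrist_force: [0.2, -0.3, 0.1]
opening: 0.477
```

Call:
{"op": "send_rows", "data": {"deltas": [[0,0,0,0,0,0,0.43],[0,0,0,0,0,0,0.39],[0,0,0,0,0,0,0.36],[0,0,0,0,0,0,0.33],[0,0,0,0,0,0,0.29],[0,0,0,0,0,0,0.25],[0,0,0,0,0,0,0.2],[0,0,0,0,0,0,0.2]]}}

```text
t: 26.17
ee_pos: [0.5746, -0.3366, 0.0274]
ee_rot: [[0.003, 0.33, -0.944], [-0.0, -0.944, -0.33], [-1.0, 0.001, -0.003]]
wrist_force: [0.1, 1.5, 6.9]
opening: 0.347
```

Run:
```python
from h import *
go([.5724,-.337,.13],np.pi+.337)
```

```text
t 26.17 pos [ 0.5746 -0.3366  0.0274] zyaw -2.8048801533775825 open 0.347 F [0.1438 1.4772 6.9414] j7 -0.19
rot [-0.0003 -0.0028 -0.0015] shift [-0.1026 -0.0001  0.0019]
```

Call:
{"op": "send_rows", "data": {"deltas": [[0,0,0,-0.005,0,0,0.2],[0,0,0,-0.015,0,0,0.2],[0,0,0,-0.035,0,0,0.2],[0,0,0,-0.06,0,0,0.2],[0,0,0,-0.085,0,0.005,0.2],[0,0,0,-0.1,0,0.02,0.2],[0,0,0,-0.105,0,0.045,0.2],[0,0,0,-0.105,0,0.07,0.2]]}}

```text
t: 26.83
ee_pos: [0.5087, -0.3603, 0.1346]
ee_rot: [[0.006, 0.332, -0.943], [-0.002, -0.943, -0.332], [-1.0, 0.004, -0.005]]
wrist_force: [-0.2, 0.0, -2.4]
opening: 0.343
```

Run:
```python
from h import *
go([.425,.0478,.12],np.pi-.105)
s=cap("side","s21"); crop(s,250,130,110,90,7,"s21")
```

```text
t 26.83 pos [ 0.5087 -0.3603  0.1346] zyaw -2.803145578818733 open 0.343 F [-0.233   0.0361 -2.4192] j7 -0.16
rot [ 0.4434 -0.0061 -0.0032] shift [ 0.0131 -0.4128 -0.0565]
```

View pics/s21.png

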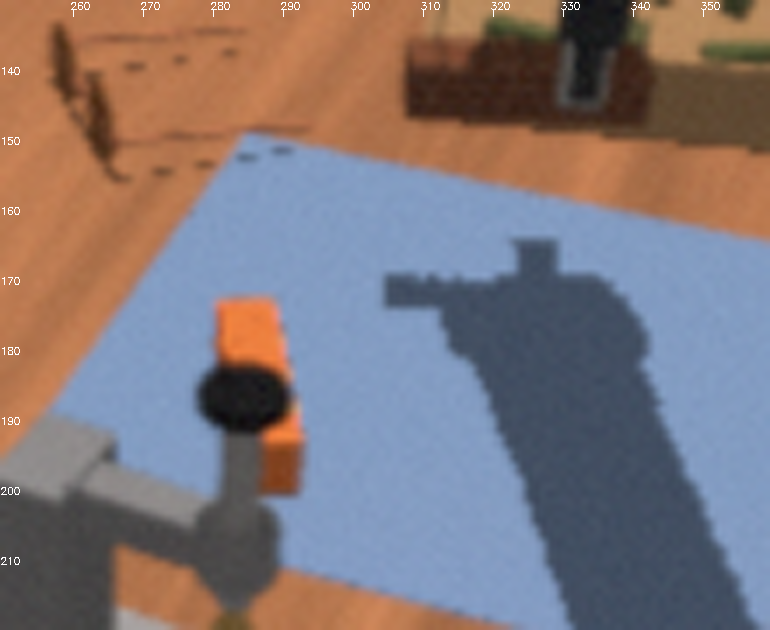

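Call:
{"op": "send_rows", "data": {"deltas": [[0.05,0,0,0,-0.025,-0.002,0.2],[0.1,0,0,0,-0.06,-0.005,0.2],[0.16,-0.002,0,0,-0.098,-0.009,0.2],[0.22,-0.004,0,0.003,-0.136,-0.013,0.2],[0.28,-0.006,-0.002,0.006,-0.174,-0.017,0.2],[0.34,-0.006,-0.003,0.009,-0.212,-0.021,0.2],[0.4,-0.006,-0.003,0.012,-0.25,-0.025,0.2],[0.44,-0.006,-0.003,0.013,-0.287,-0.028,0.2]]}}

```text
t: 27.55
ee_pos: [0.4341, -0.0808, 0.1203]
ee_rot: [[-0.005, -0.112, -0.994], [0.001, -0.994, 0.112], [-1.0, -0.0, 0.005]]
wrist_force: [1.4, 0.7, -1.0]
opening: 0.349
```

Run:
```python
from h import *
go([.425,.0478,.12],np.pi-.105)
```

```text
t 27.55 pos [ 0.4341 -0.0808  0.1203] zyaw 3.0289083084665633 open 0.349 F [ 1.3849  0.6573 -0.9661] j7 -0.93
rot [-0.0077  0.0053  0.0004] shift [ 0.0005 -0.1267  0.0235]
```

Call:
{"op": "send_rows", "data": {"deltas": [[-0.003,0.002,0,0,-0.03,0.008,0.2],[-0.007,0.004,0,0,-0.06,0.014,0.2],[-0.007,0.005,0,0,-0.09,0.02,0.2],[-0.007,0.005,0,0.005,-0.115,0.0235,0.2],[-0.007,0.005,0,0.02,-0.127,0.0235,0.2],[-0.007,0.005,0,0.04,-0.127,0.0235,0.2],[-0.007,0.005,0,0.06,-0.127,0.0235,0.2],[-0.007,0.005,0,0.072,-0.127,0.0235,0.2]]}}

```text
t: 28.22
ee_pos: [0.4241, 0.0489, 0.0475]
ee_rot: [[-0.001, -0.104, -0.995], [0.001, -0.995, 0.104], [-1.0, -0.001, 0.001]]
wrist_force: [0.2, -0.6, -2.0]
opening: 0.345
```

Run:
```python
from h import *
go([.4764,.0423,.042],np.pi-.105)
t=cap("top","t22"); crop(t,220,190,70,90,7,"t22")
s=cap("side","s22"); crop(s,230,150,120,110,6,"s22")
```

```text
t 28.22 pos [0.4241 0.0489 0.0475] zyaw 3.0371691059498143 open 0.345 F [ 0.1823 -0.643  -2.0446] j7 -1.04
rot [0.0006 0.0013 0.0006] shift [ 0.0054  0.0011 -0.0527]
```

View pics/t22.png

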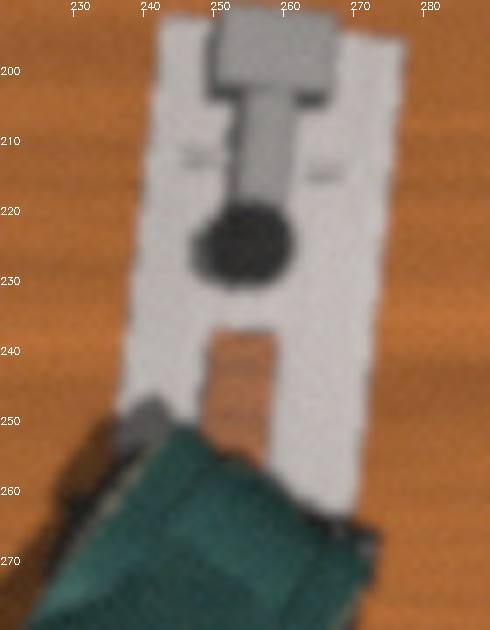

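View pics/s22.png

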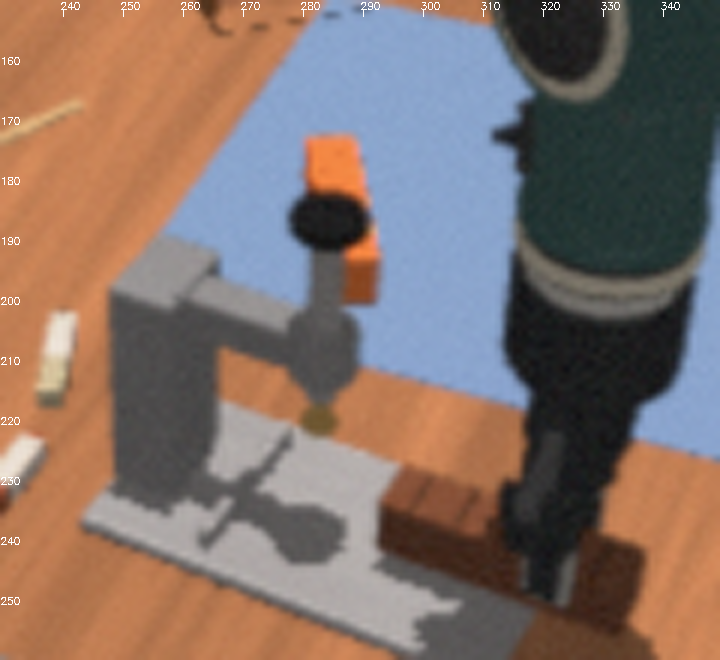

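Call:
{"op": "send_rows", "data": {"deltas": [[0,0,0,0.001,0.001,-0.005,0.2],[0,0,0,0.002,0.001,-0.014,0.2],[0,0,0,0.003,0.002,-0.024,0.2],[0,0,0,0.004,0.002,-0.034,0.2],[0,0,0,0.005,0.002,-0.043,0.2],[0,0,0,0.005,0.002,-0.05,0.2],[0,0,0,0.005,0.002,-0.053,0.2],[0,0,0,0.005,0.002,-0.053,0.2]]}}

```text
t: 28.98
ee_pos: [0.4771, 0.0401, 0.0425]
ee_rot: [[-0.002, -0.106, -0.994], [-0.001, -0.994, 0.106], [-1.0, 0.001, 0.002]]
wrist_force: [0.2, 0.3, -1.5]
opening: 0.35
```

Call:
{"op": "send_rows", "data": {"deltas": [[0,0,0,0.002,0,0,0.2],[0,0,0,0.004,0,0,0.2],[0,0,0,0.006,0,0,0.2],[0,0,0,0.007,0,0,0.2],[0,0,0,0.007,0,0,0.2]]}}

```text
t: 29.4
ee_pos: [0.4764, 0.0402, 0.0354]
ee_rot: [[-0.003, -0.106, -0.994], [0.0, -0.994, 0.106], [-1.0, 0.0, 0.003]]
wrist_force: [-2.2, 0.8, 0.9]
opening: 0.346
```

Run:
```python
from h import *
go([.4764,.0415,.0354],np.pi-.105)
```

```text
t 29.4 pos [0.4764 0.0402 0.0354] zyaw 3.035500655806487 open 0.346 F [-2.2152  0.7587  0.9386] j7 -1.02
rot [-0.0011  0.0034 -0.0003] shift [ 0.     -0.0012  0.0001]
```

Contact has just started; I'll lower 1 mm more, release and lift.

Call:
{"op": "send_rows", "data": {"deltas": [[0,0,0,0.001,0,0,0.2],[0,0,0,0.001,0,0,0.2]]}}

```text
t: 29.57
ee_pos: [0.4764, 0.0403, 0.0352]
ee_rot: [[-0.003, -0.106, -0.994], [0.002, -0.994, 0.106], [-1.0, -0.001, 0.003]]
wrist_force: [-4.9, 0.5, 13.0]
opening: 0.346
```

Call:
{"op": "send_rows", "data": {"deltas": [[0,0,0,0,0,0,0.38],[0,0,0,0,0,0,0.48],[0,0,0,0,0,0,0.6],[0,0,0,0,0,0,0.6],[0,0,0,-0.02,0,0,0.6],[0,0,0,-0.05,0,0,0.6],[0,0,0,-0.085,0,0,0.6],[0,0,0,-0.12,0,0,0.6]]}}

```text
t: 30.23
ee_pos: [0.4761, 0.0396, 0.1561]
ee_rot: [[-0.005, -0.107, -0.994], [0.0, -0.994, 0.107], [-1.0, 0.0, 0.005]]
wrist_force: [1.0, 0.7, -0.1]
opening: 0.601
```

Call:
{"op": "send_rows", "data": {"deltas": [[0,0,0,-0.04,0,0,0.4],[0,0,0,-0.08,0,0,0.2],[0,0,0,-0.11,0,0,0],[0,0,0,-0.12,0,0,0],[0,0,0,-0.12,0,0,0]]}}

```text
t: 30.65
ee_pos: [0.478, 0.04, 0.2779]
ee_rot: [[-0.001, -0.106, -0.994], [0.003, -0.994, 0.106], [-1.0, -0.003, 0.001]]
wrist_force: [-0.8, 0.1, 0.5]
opening: -0.001
```

Run:
```python
from h import *
go([.546,.0355,.235],np.pi-.105)
s=cap("side","s23"); crop(s,230,150,120,110,6,"s23")
```

```text
t 30.65 pos [0.478  0.04   0.2779] zyaw 3.035590286261403 open -0.001 F [-0.7629  0.1117  0.4894] j7 -1.42
rot [-0.001   0.0014  0.0026] shift [ 0.0428 -0.0026 -0.0681]
```

View pics/s23.png

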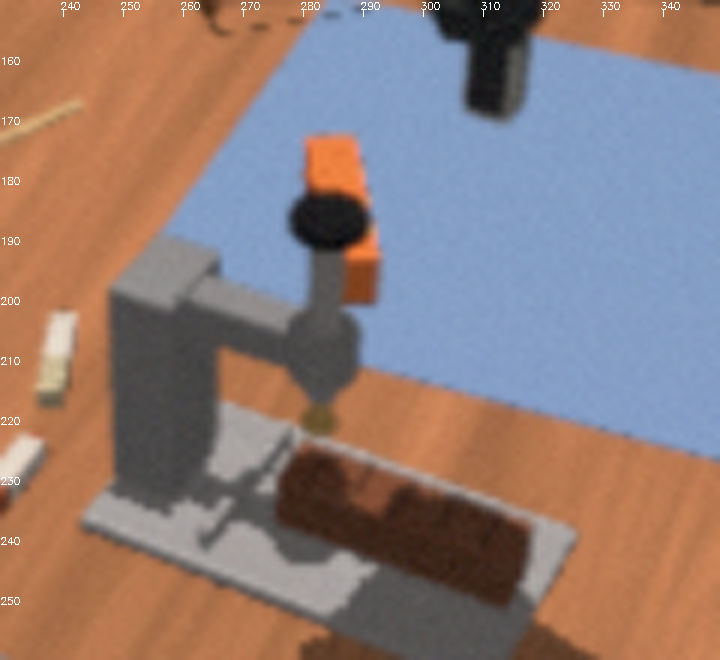

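Call:
{"op": "send_rows", "data": {"deltas": [[0,0,0,0,0,-0.02,0],[0,0,0,0,-0.001,-0.04,0],[0,0,0,0.008,-0.002,-0.06,0],[0,0.001,0.002,0.02,-0.003,-0.068,0],[0,0.001,0.002,0.035,-0.003,-0.068,0],[0,0.001,0.002,0.045,-0.003,-0.068,0],[0,0.001,0.002,0.045,-0.003,-0.068,0]]}}

```text
t: 31.28
ee_pos: [0.5421, 0.0358, 0.227]
ee_rot: [[-0.01, -0.107, -0.994], [-0.002, -0.994, 0.107], [-1.0, 0.003, 0.01]]
wrist_force: [-0.5, -0.3, -0.4]
opening: 0.002
```

Run:
```python
from h import *
go([.5465,.0356,.195],np.pi-.105)
```

```text
t 31.28 pos [0.5421 0.0358 0.227 ] zyaw 3.034776116189348 open 0.002 F [-0.506  -0.2729 -0.4116] j7 -1.29
rot [-0.0018  0.01   -0.003 ] shift [ 0.0319 -0.0003 -0.0047]
```

Call:
{"op": "send_rows", "data": {"deltas": [[0,0.003,-0.001,0.003,0,-0.002,0],[0,0.006,-0.002,0.007,0,-0.004,0],[0,0.01,-0.003,0.012,0,-0.005,0],[0,0.01,-0.003,0.017,0,-0.005,0],[0,0.01,-0.003,0.022,0,-0.005,0],[0,0.01,-0.003,0.027,0,-0.005,0],[0,0.01,-0.003,0.032,0,-0.005,0],[0,0.01,-0.003,0.032,0,-0.005,0]]}}

```text
t: 31.95
ee_pos: [0.5468, 0.0354, 0.1944]
ee_rot: [[0.0, -0.106, -0.994], [0.0, -0.994, 0.106], [-1.0, -0.0, -0.0]]
wrist_force: [-0.7, 0.3, 1.8]
opening: -0.0
```

Call:
{"op": "send_rows", "data": {"deltas": [[0,0,0,0.004,0,0,0],[0,0,0,0.008,0,0,0],[0,0,0,0.012,0,0,0],[0,0,0,0.013,0,0,0],[0,0,0,0.013,0,0,0]]}}

```text
t: 32.37
ee_pos: [0.5469, 0.0354, 0.1812]
ee_rot: [[0.0, -0.107, -0.994], [-0.0, -0.994, 0.107], [-1.0, 0.0, -0.0]]
wrist_force: [0.1, 0.5, 2.7]
opening: -0.001
```

Run:
```python
from h import *
go([.5465,.0356,.171],np.pi-.105)
s=cap("side","s24"); crop(s,240,160,80,80,9,"s24"); crop(s,190,210,60,70,8,"s24l")
```

```text
t 32.37 pos [0.5469 0.0354 0.1812] zyaw 3.0348285044570296 open -0.001 F [0.14   0.5389 2.6529] j7 -1.23
rot [-0.0018 -0.0003 -0.0001] shift [ 0.0102 -0.0001  0.0005]
```

View pics/s24.png

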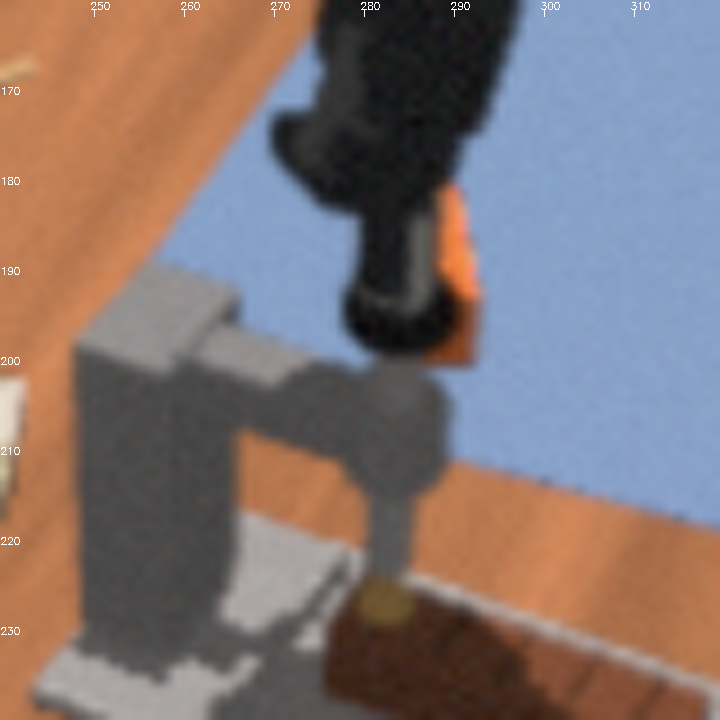

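View pics/s24l.png

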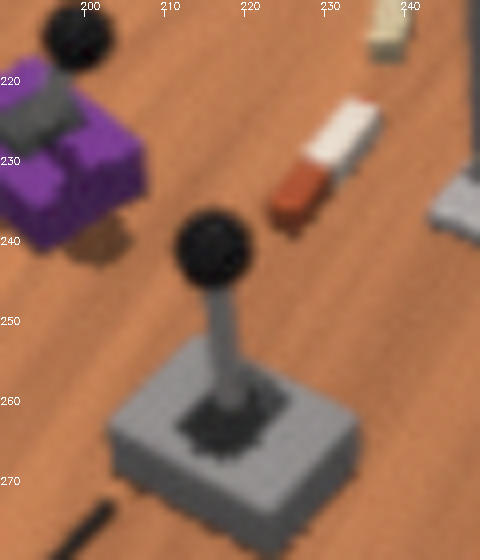

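Call:
{"op": "send_rows", "data": {"deltas": [[0,0,0,0.002,0,0,0],[0,0,0,0.004,0,0,0],[0,0,0,0.006,0,0,0],[0,0,0,0.007,0,0,0],[0,0,0,0.008,0,0,0],[0,0,0,0.008,0,0,0]]}}

```text
t: 32.92
ee_pos: [0.547, 0.0354, 0.1734]
ee_rot: [[0.0, -0.107, -0.994], [0.0, -0.994, 0.107], [-1.0, -0.0, -0.0]]
wrist_force: [-1.2, -0.0, 5.4]
opening: 0.0
```

Call:
{"op": "send_rows", "data": {"deltas": [[0,0,0,0.001,0,0,0],[0,0,0,0.002,0,0,0],[0,0,0,0.002,0,0,0],[0,0,0,0.002,0,0,0]]}}

```text
t: 33.25
ee_pos: [0.547, 0.0354, 0.1715]
ee_rot: [[0.0, -0.107, -0.994], [0.0, -0.994, 0.107], [-1.0, -0.0, -0.0]]
wrist_force: [-1.5, -0.6, 7.2]
opening: -0.003
```

Run:
```python
from h import *
go([.5465,.0356,.171],np.pi-.105)
s=cap("side","s25"); crop(s,240,160,80,80,9,"s25")
```

```text
t 33.25 pos [0.547  0.0354 0.1715] zyaw 3.0348597626292912 open -0.003 F [-1.4971 -0.5582  7.1602] j7 -1.22
rot [-0.0017 -0.0002  0.0005] shift [ 0.0005 -0.0001  0.0005]
```

View pics/s25.png

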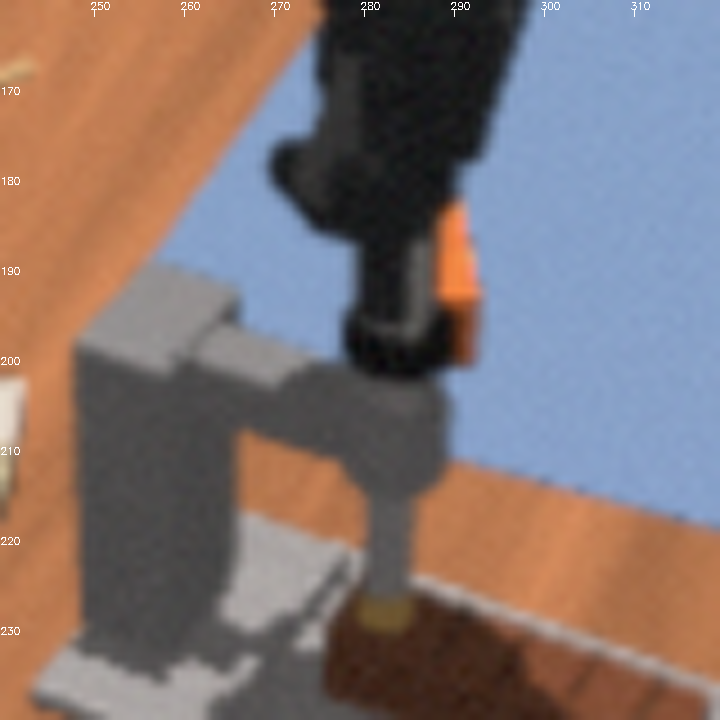

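Call:
{"op": "send_rows", "data": {"deltas": [[0,0,0,0,0,0,0],[0,0,0,0,0,0,0],[0,0,0,0,0,0,0],[0,0,0,0,0,0,0],[0,0,0,0,0,0,0],[0,0,0,0,0,0,0],[0,0,0,0,0,0,0],[0,0,0,0,0,0,0]]}}

```text
t: 33.97
ee_pos: [0.547, 0.0354, 0.1718]
ee_rot: [[0.0, -0.107, -0.994], [0.001, -0.994, 0.107], [-1.0, -0.001, -0.0]]
wrist_force: [-2.5, 0.2, 6.4]
opening: 0.002
```

Call:
{"op": "send_rows", "data": {"deltas": [[0,0,0,0,0,0,0],[0,0,0,0,0,0,0],[0,0,0,0,0,0,0],[0,0,0,0,0,0,0],[0,0,0,0,0,0,0]]}}

```text
t: 34.38
ee_pos: [0.547, 0.0354, 0.172]
ee_rot: [[0.0, -0.107, -0.994], [0.001, -0.994, 0.107], [-1.0, -0.001, -0.0]]
wrist_force: [-1.9, 0.0, 6.3]
opening: -0.004
```

Call:
{"op": "send_rows", "data": {"deltas": [[0,0,0,-0.01,0,0,0],[0,0,0,-0.02,0,0,0],[0,0,0,-0.03,0,0,0],[0,0,0,-0.045,0,0,0],[0,0,0,-0.07,0,0,0],[0,0,0,-0.1,0,0,0],[0,0,0,-0.11,0,0.03,0.2],[0,0,0,-0.11,0,0.065,0.6]]}}

```text
t: 35.05
ee_pos: [0.4844, 0.0408, 0.2846]
ee_rot: [[0.005, -0.108, -0.994], [-0.0, -0.994, 0.108], [-1.0, -0.0, -0.005]]
wrist_force: [-0.2, 0.4, 1.2]
opening: 0.274
```

Call:
{"op": "send_rows", "data": {"deltas": [[0,0,0,0,0,0.005,0.6],[0,0,0,0,0,0.007,0.6],[0,0,0,0,0,0.007,0.6]]}}

```text
t: 35.3
ee_pos: [0.4774, 0.0422, 0.285]
ee_rot: [[0.006, -0.107, -0.994], [0.001, -0.994, 0.107], [-1.0, -0.002, -0.006]]
wrist_force: [-0.3, -0.3, -0.4]
opening: 0.603
```

Run:
```python
from h import *
go([.4764,.0402,.1],np.pi-.105)
s=cap("side","s26"); crop(s,230,150,120,110,6,"s26")
```

```text
t 35.3 pos [0.4774 0.0422 0.285 ] zyaw 3.0343703328876517 open 0.603 F [-0.2553 -0.2951 -0.4484] j7 -1.45
rot [-0.0022 -0.0058  0.002 ] shift [0.185  0.0024 0.0019]
```

View pics/s26.png

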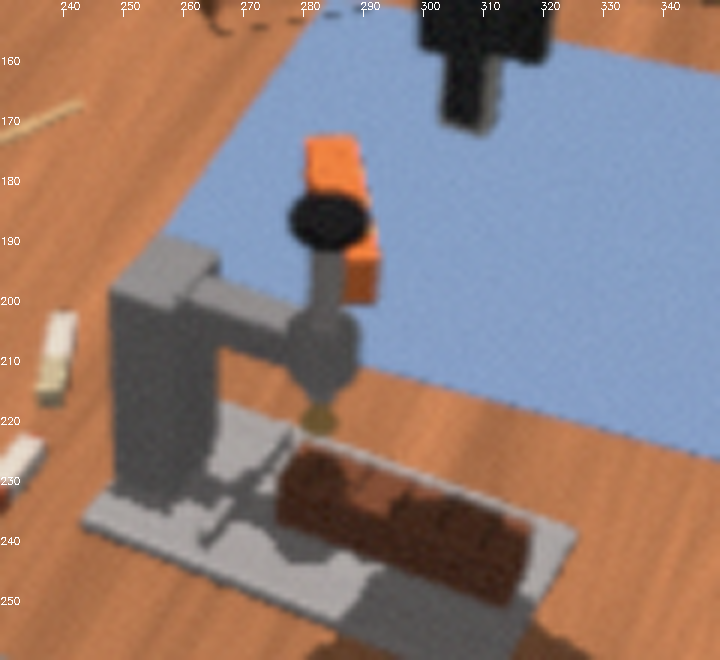

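Call:
{"op": "send_rows", "data": {"deltas": [[0,-0.002,0,0.02,0.001,0.001,0.6],[0,-0.004,0.001,0.05,0.002,0.002,0.6],[0,-0.006,0.002,0.085,0.002,0.002,0.6],[0,-0.006,0.002,0.12,0.002,0.002,0.6],[0,-0.006,0.002,0.15,0.002,0.002,0.6],[0,-0.006,0.002,0.175,0.002,0.002,0.6],[0,-0.006,0.002,0.185,0.002,0.002,0.6],[0,-0.006,0.002,0.185,0.002,0.002,0.6]]}}

```text
t: 36.02
ee_pos: [0.4763, 0.0387, 0.0981]
ee_rot: [[-0.004, -0.11, -0.994], [-0.003, -0.994, 0.11], [-1.0, 0.004, 0.003]]
wrist_force: [0.7, -0.8, -0.1]
opening: 0.602
```

Run:
```python
from h import *
go([.4764,.0402,.0352],np.pi-.105)
```

```text
t 36.02 pos [0.4763 0.0387 0.0981] zyaw 3.031826638741495 open 0.602 F [ 0.7038 -0.7747 -0.1074] j7 -1.15
rot [-0.0048  0.0035 -0.0037] shift [ 0.0629 -0.0017 -0.0001]
```

Call:
{"op": "send_rows", "data": {"deltas": [[-0.004,0.003,-0.003,0.012,-0.002,0,0.6],[-0.004,0.003,-0.003,0.026,-0.002,0,0.6],[-0.004,0.003,-0.003,0.04,-0.002,0,0.6],[-0.004,0.003,-0.003,0.054,-0.002,0,0.6],[-0.004,0.003,-0.003,0.063,-0.002,0,0.6],[-0.004,0.003,-0.003,0.063,-0.002,0,0.52],[-0.004,0.003,-0.003,0.063,-0.002,0,0.46],[-0.004,0.003,-0.003,0.063,-0.002,0,0.41]], "force": 20}}

```text
t: 36.68
ee_pos: [0.4772, 0.0404, 0.036]
ee_rot: [[0.001, -0.106, -0.994], [-0.0, -0.994, 0.106], [-1.0, 0.0, -0.001]]
wrist_force: [-0.2, 0.6, -0.3]
opening: 0.412
```

Call:
{"op": "send_rows", "data": {"deltas": [[0,0,0,0,0,0,0.38],[0,0,0,0,0,0,0.35],[0,0,0,0,0,0,0.32],[0,0,0,0,0,0,0.29],[0,0,0,0,0,0,0.25],[0,0,0,0,0,0,0.2],[0,0,0,0,0,0,0.2]]}}

```text
t: 37.27
ee_pos: [0.478, 0.0404, 0.037]
ee_rot: [[0.003, -0.106, -0.994], [0.0, -0.994, 0.106], [-1.0, -0.0, -0.003]]
wrist_force: [-0.0, 0.1, 6.0]
opening: 0.343
```

Run:
```python
from h import *
go([.4263,.0464,.048],np.pi-.105)
```

```text
t 37.27 pos [0.478  0.0404 0.037 ] zyaw 3.035597462331545 open 0.343 F [-0.0393  0.0781  6.0485] j7 -1.04
rot [-0.001  -0.0029  0.0004] shift [-0.0112 -0.0005  0.0521]
```

Call:
{"op": "send_rows", "data": {"deltas": [[0,0,0,-0.004,0,0,0.2],[0,0,0,-0.008,0,0,0.2],[0,0,0,-0.01,0,0.01,0.2],[0,0,0,-0.01,0,0.022,0.2],[0,0,0,-0.01,0,0.034,0.2],[0,0,0,-0.01,0,0.045,0.2],[0,0,0,-0.01,0,0.052,0.2],[0,0,0,-0.012,0,0.052,0.2]]}}

```text
t: 37.93
ee_pos: [0.4239, 0.0462, 0.0486]
ee_rot: [[0.0, -0.106, -0.994], [0.001, -0.994, 0.106], [-1.0, -0.001, -0.0]]
wrist_force: [0.0, 0.2, -1.7]
opening: 0.345
```

Call:
{"op": "send_rows", "data": {"deltas": [[0,0,0,-0.01,0,0,0.2],[0,0,0,-0.025,0,0,0.2],[0,0,0,-0.045,0,0,0.2],[0,0,0,-0.06,0,0,0.2],[0,0,0,-0.065,-0.02,0,0.2],[0,0,0,-0.065,-0.05,0,0.2],[0,0,0,-0.065,-0.085,0,0.2],[0,0,0,-0.065,-0.12,0,0.2]]}}

```text
t: 38.6
ee_pos: [0.4372, 0.1669, 0.1144]
ee_rot: [[0.002, -0.107, -0.994], [0.002, -0.994, 0.107], [-1.0, -0.002, -0.001]]
wrist_force: [0.6, -0.3, -2.9]
opening: 0.347
```

Run:
```python
from h import *
go([.4356,.2738,.1],np.pi-.0968)
```

```text
t 38.6 pos [0.4372 0.1669 0.1144] zyaw 3.0344385243372223 open 0.347 F [ 0.6434 -0.3362 -2.9163] j7 -1.44
rot [-0.0104 -0.0015  0.0018] shift [ 0.0145 -0.1061  0.013 ]
```

Call:
{"op": "send_rows", "data": {"deltas": [[-0.003,0,0,0,-0.025,0.003,0.2],[-0.006,0,0,0,-0.05,0.006,0.2],[-0.01,-0.001,0.002,0,-0.075,0.01,0.2],[-0.01,-0.001,0.002,0.005,-0.095,0.013,0.2],[-0.01,-0.001,0.002,0.014,-0.106,0.013,0.2],[-0.01,-0.001,0.002,0.026,-0.106,0.013,0.2],[-0.01,-0.001,0.002,0.04,-0.106,0.013,0.2],[-0.01,-0.001,0.002,0.05,-0.106,0.013,0.2]]}}

```text
t: 39.27
ee_pos: [0.4353, 0.272, 0.0629]
ee_rot: [[-0.001, -0.098, -0.995], [-0.002, -0.995, 0.098], [-1.0, 0.002, 0.0]]
wrist_force: [-0.7, -0.4, -1.5]
opening: 0.347
```

Run:
```python
from h import *
go([.4356,.2738,.034],np.pi-.0968)
s=cap("side","s27"); crop(s,190,220,160,160,5,"s27")
```

```text
t 39.27 pos [0.4353 0.272  0.0629] zyaw 3.0429476346776623 open 0.347 F [-0.7377 -0.4161 -1.5242] j7 -1.55
rot [-0.0018  0.0004 -0.0021] shift [ 0.0289 -0.0019 -0.0001]
```

View pics/s27.png

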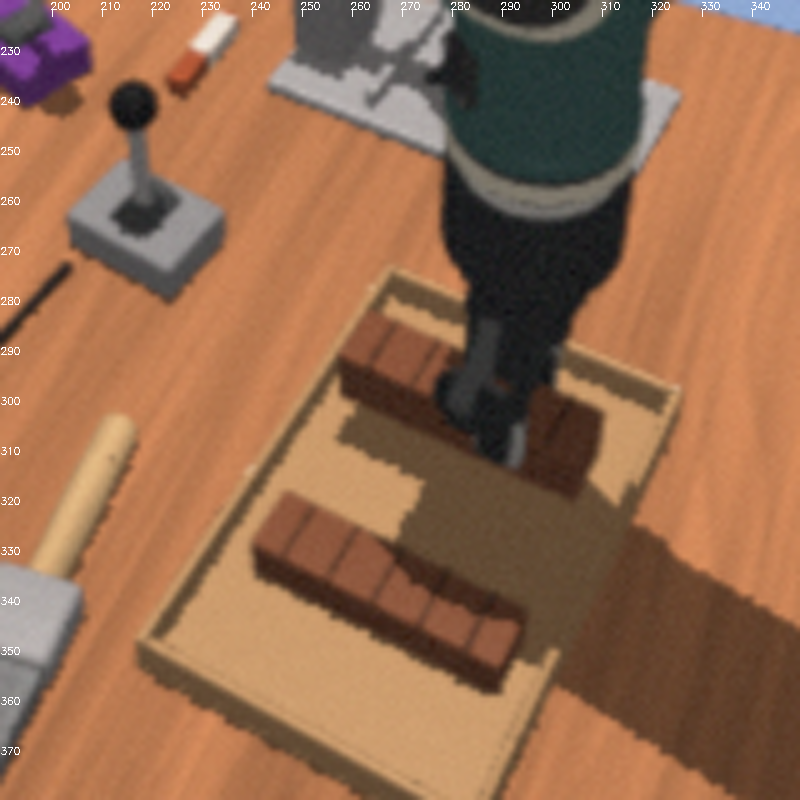

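Call:
{"op": "send_rows", "data": {"deltas": [[0,0,0,0.005,-0.001,0,0.2],[0,0,0,0.011,-0.002,0,0.2],[0,0,0,0.017,-0.002,0,0.2],[0,0,0,0.023,-0.002,0,0.2],[0,0,0,0.027,-0.002,0,0.2],[0,0,0,0.028,-0.002,0,0.2],[0,0,0,0.028,-0.002,0,0.2]]}}

```text
t: 39.9
ee_pos: [0.4346, 0.2731, 0.0339]
ee_rot: [[-0.003, -0.099, -0.995], [-0.003, -0.995, 0.099], [-1.0, 0.003, 0.003]]
wrist_force: [-1.0, -1.2, 2.8]
opening: 0.345
```

Call:
{"op": "send_rows", "data": {"deltas": [[0,0,0,0.001,0,0,0.2],[0,0,0,0.001,0,0,0.2]]}}

```text
t: 40.07
ee_pos: [0.4346, 0.2731, 0.0339]
ee_rot: [[-0.004, -0.099, -0.995], [-0.002, -0.995, 0.099], [-1.0, 0.002, 0.004]]
wrist_force: [-5.2, -1.6, 11.4]
opening: 0.344
```

Call:
{"op": "send_rows", "data": {"deltas": [[0,0,0,0,0,0,0.38],[0,0,0,0,0,0,0.46],[0,0,0,0,0,0,0.55],[0,0,0,0,0,0,0.55],[0,0,0,-0.02,0,0,0.55],[0,0,0,-0.05,0,0,0.55],[0,0,0,-0.085,0,0,0.55],[0,0,0,-0.12,0,0,0.55]]}}

```text
t: 40.73
ee_pos: [0.4348, 0.2727, 0.1547]
ee_rot: [[-0.005, -0.1, -0.995], [-0.003, -0.995, 0.1], [-1.0, 0.004, 0.004]]
wrist_force: [0.8, 0.8, 0.4]
opening: 0.549
```

Call:
{"op": "send_rows", "data": {"deltas": [[0,0,0,-0.04,0,0,0.55],[0,0,0,-0.07,0,0,0.7],[0,0,0,-0.08,0,0,0.9],[0,0,0,-0.08,0,0,1]]}}

```text
t: 41.07
ee_pos: [0.4362, 0.2739, 0.2367]
ee_rot: [[-0.002, -0.099, -0.995], [0.0, -0.995, 0.099], [-1.0, -0.0, 0.002]]
wrist_force: [0.1, -0.6, -0.3]
opening: 0.949
```

Run:
```python
from h import *
go([.6608,.2035,.22],-1.74-np.pi)
go([.6608,.2035,.22],-1.74)
s=cap("side","s28"); crop(s,190,220,160,160,5,"s28")
```

```text
t 41.07 pos [0.4362 0.2739 0.2367] zyaw 3.042203806856265 open 0.949 F [ 0.1003 -0.6236 -0.2898] j7 -1.79
rot [ 1.6406  0.0014 -0.0012] shift [ 0.0164  0.0478 -0.2305]
t 41.07 pos [0.4362 0.2739 0.2367] zyaw 3.042203806856265 open 0.949 F [ 0.1003 -0.6236 -0.2898] j7 -1.79
rot [-1.501   0.0012  0.0013] shift [ 0.0164  0.0478 -0.2305]
```

View pics/s28.png

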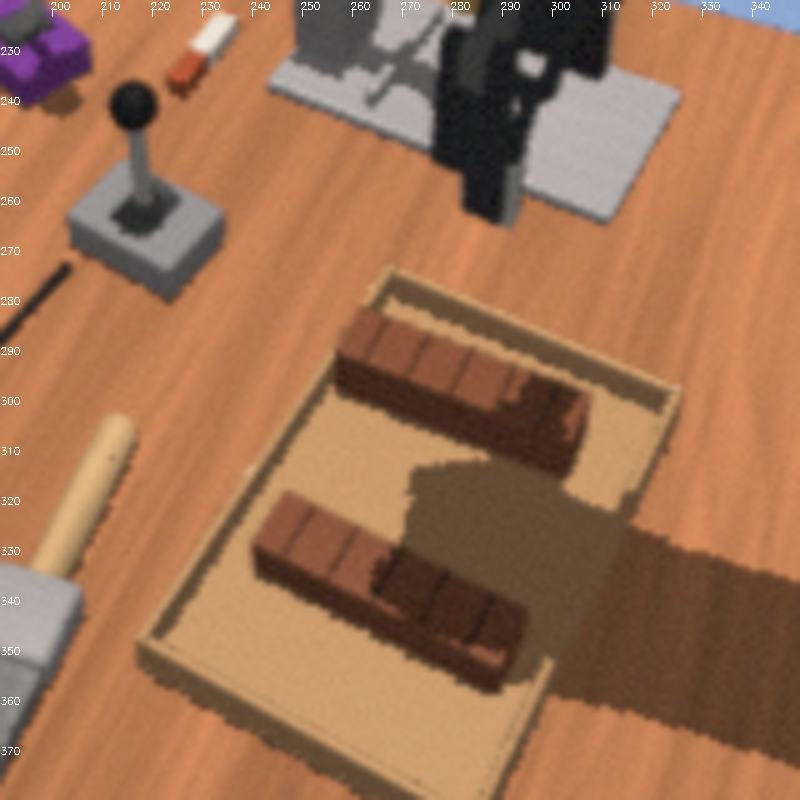

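Run:
```python
from h import *
go([.7,.197,.2],np.pi-.167)
```

```text
t 41.12 pos [0.435  0.2736 0.2349] zyaw 3.0424600047181114 open 1.001 F [ 0.1029 -0.0773 -0.4946] j7 -1.79
rot [ 0.0679  0.0038 -0.0023] shift [ 0.0339  0.0499 -0.2714]
```

Call:
{"op": "send_rows", "data": {"deltas": [[0.02,0,0,0,0.005,-0.03,0.6],[0.04,0,0,0,0.012,-0.065,0.3],[0.06,0,0,0,0.019,-0.1,0],[0.068,0,0,0,0.026,-0.14,0],[0.068,0.004,-0.002,0,0.033,-0.18,0],[0.068,0.004,-0.002,0,0.04,-0.22,0],[0.068,0.004,-0.002,0.02,0.046,-0.255,0],[0.068,0.004,-0.002,0.034,0.05,-0.272,0]]}}

```text
t: 41.78
ee_pos: [0.703, 0.1935, 0.1954]
ee_rot: [[-0.002, -0.17, -0.986], [-0.002, -0.986, 0.17], [-1.0, 0.002, 0.002]]
wrist_force: [-0.9, 0.1, -0.5]
opening: 0.001
```

Call:
{"op": "send_rows", "data": {"deltas": [[0,0,0,0,0,0,0],[0,0,0,0,0,0,0],[0,0,0,0,0,0,0]]}}

```text
t: 42.03
ee_pos: [0.7018, 0.1932, 0.1935]
ee_rot: [[-0.005, -0.17, -0.985], [-0.003, -0.985, 0.17], [-1.0, 0.004, 0.005]]
wrist_force: [-0.2, 0.4, 0.1]
opening: 0.001
```

Run:
```python
from h import *
go([.7,.197,.098],np.pi-.167)
t=cap("top","t29"); crop(t,120,160,160,120,5,"t29")
s=cap("side","s29"); crop(s,170,150,110,130,6,"s29")
```

```text
t 42.03 pos [0.7018 0.1932 0.1935] zyaw 2.970302957661852 open 0.001 F [-0.2469  0.4395  0.1374] j7 -1.56
rot [-0.0043  0.0049 -0.0036] shift [ 0.0955 -0.0038  0.0019]
```

View pics/t29.png

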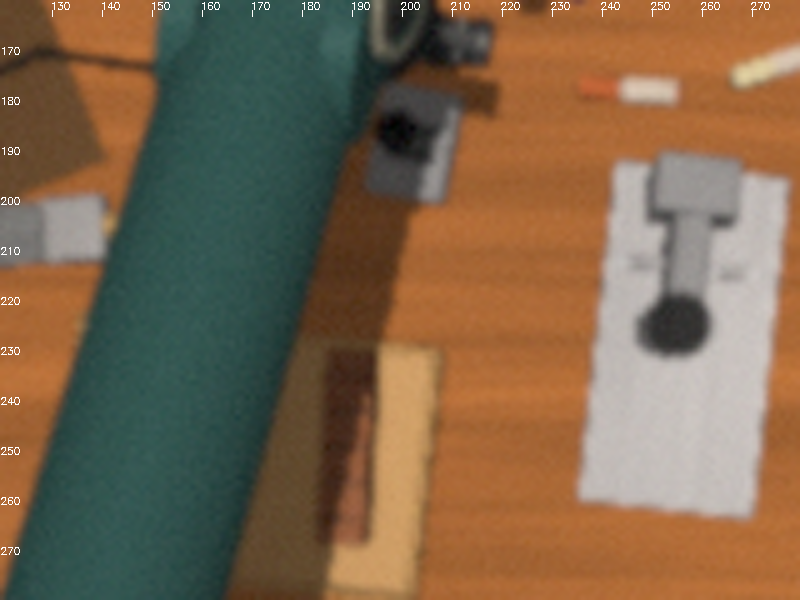

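View pics/s29.png

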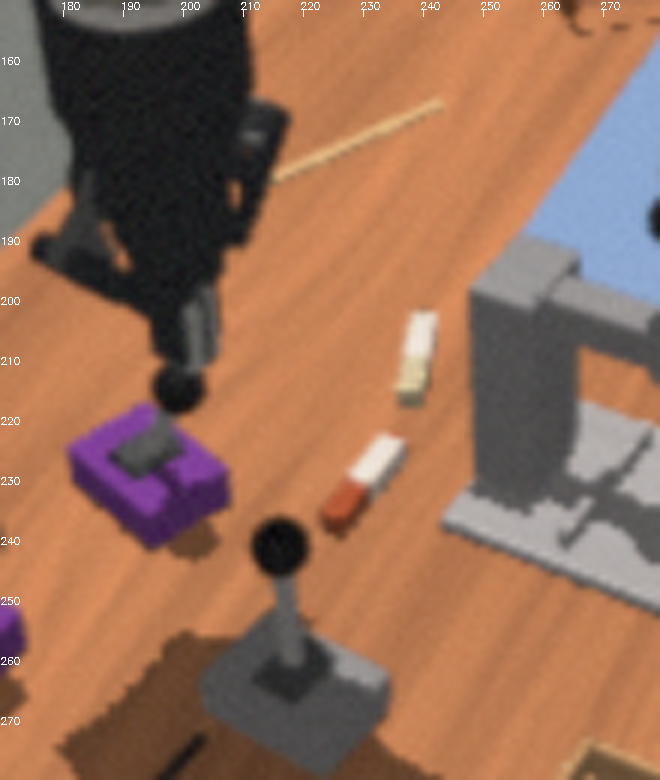

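Run:
```python
from fit0 import *
p=[0.4634,0.3063,-0.0968]; R=local(0,p[2])
for u in ((195.1,229.1),(193.5,268.5),(184.5,228.8),(183.3,267.8)):
    X=onz(t,u,.037); print(X, R.T@(X[:2]-p[:2]))
```

```text
[0.5315 0.2234 0.037 ] [ 0.0758 -0.076 ]
[0.4107 0.2267 0.037 ] [-0.0448 -0.0843]
[0.5323 0.2563 0.037 ] [ 0.0734 -0.0431]
[0.4126 0.2582 0.037 ] [-0.0459 -0.0527]
```

Run:
```python
from fit0 import *
s=cap("side","s30"); crop(s,190,220,160,160,5,"s30")
```

```text
(no output)
```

View pics/s30.png

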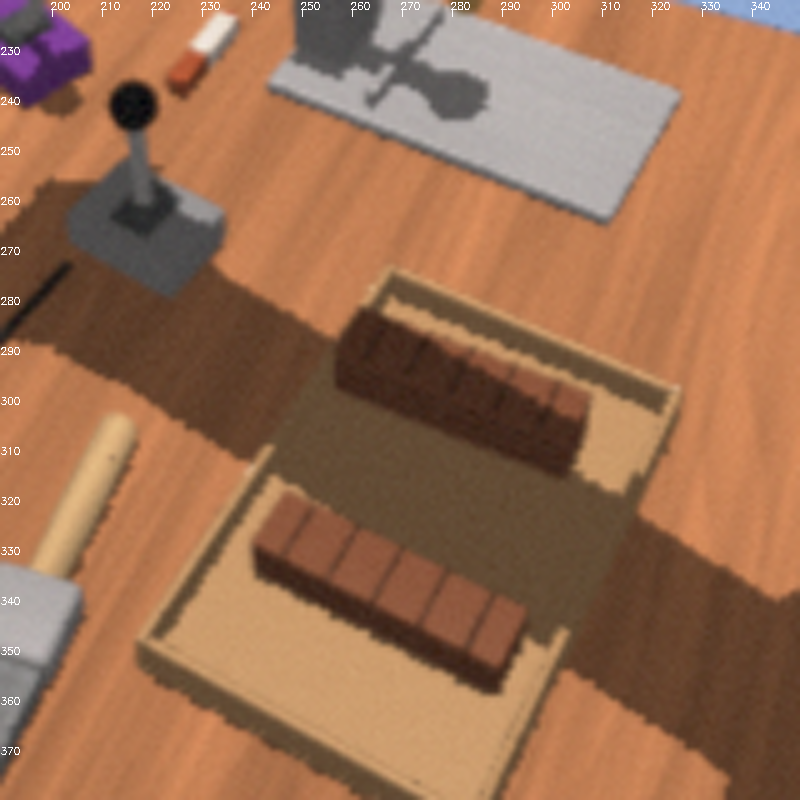

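Run:
```python
from fit0 import *
S=load("s30"); dr=[]
for p,h in (([.471,.2405,-.02],.032),([.46,.2714,-.0968],.032),([.4677,.3511,-.0968],.024)):
    for z in(.005,.005+h): dr.append(proj(S,W(p,[[.06,.015,z],[-.06,.015,z],[-.06,-.015,z],[.06,-.015,z]])))
crop(S,190,220,160,160,5,"s30b",dr)
```

```text
(no output)
```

View pics/s30b.png

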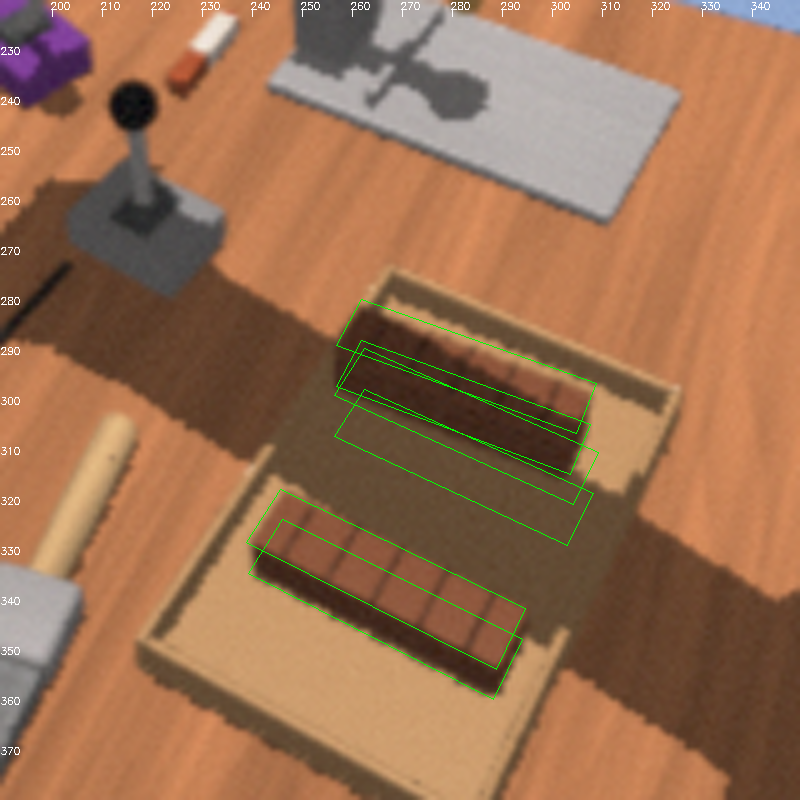

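Call:
{"op": "send_rows", "data": {"deltas": [[0,0.002,-0.001,0.02,-0.002,0.001,0],[-0.002,0.004,-0.003,0.045,-0.003,0.002,0],[-0.004,0.005,-0.003,0.07,-0.004,0.002,0],[-0.004,0.005,-0.003,0.088,-0.004,0.002,0],[-0.004,0.005,-0.003,0.0955,-0.004,0.002,0],[-0.004,0.005,-0.003,0.0955,-0.004,0.002,0],[-0.004,0.005,-0.003,0.0955,-0.004,0.002,0]]}}

```text
t: 42.77
ee_pos: [0.7012, 0.1994, 0.1015]
ee_rot: [[0.005, -0.164, -0.986], [0.001, -0.987, 0.164], [-1.0, -0.002, -0.004]]
wrist_force: [0.1, 0.0, 0.4]
opening: 0.0
```

Run:
```python
from h import *
go([.6462,.2062,.095],np.pi-.167)
s=cap("side","s31"); crop(s,170,150,110,130,6,"s31")
```

```text
t 42.77 pos [0.7012 0.1994 0.1015] zyaw 2.977147420635275 open 0.0 F [0.0582 0.0186 0.4261] j7 -1.51
rot [ 0.0026 -0.0045  0.002 ] shift [0.0063 0.0023 0.0554]
```

View pics/s31.png

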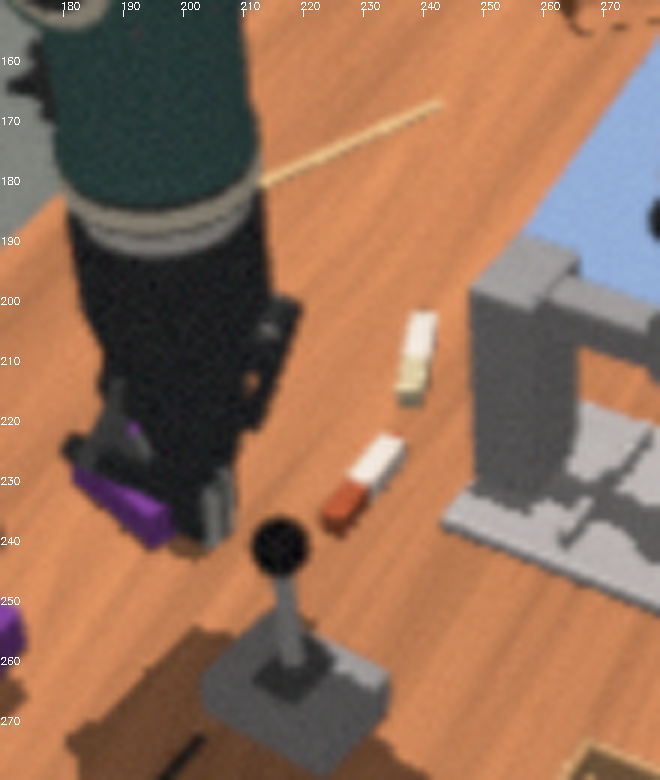

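Call:
{"op": "send_rows", "data": {"deltas": [[0,0,0,0.002,0.001,0.008,0],[0,-0.002,0,0.004,0.001,0.016,0],[0,-0.004,0.002,0.006,0.002,0.024,0],[0,-0.004,0.002,0.007,0.002,0.031,0],[0,-0.004,0.002,0.007,0.002,0.038,0],[0,-0.004,0.002,0.007,0.002,0.045,0],[0,-0.004,0.002,0.007,0.002,0.05,0],[0,-0.004,0.002,0.007,0.002,0.05,0]]}}

```text
t: 43.48
ee_pos: [0.6507, 0.2061, 0.0948]
ee_rot: [[0.0, -0.163, -0.987], [0.001, -0.987, 0.163], [-1.0, -0.001, -0.0]]
wrist_force: [0.2, 0.0, 0.4]
opening: -0.005
```

Run:
```python
from h import *
go([.6462,.2062,.095],np.pi-.167)
s=cap("side","s32"); crop(s,170,150,110,130,6,"s32")
```

```text
t 43.48 pos [0.6507 0.2061 0.0948] zyaw 2.9775935562635083 open -0.005 F [0.2055 0.0464 0.4044] j7 -1.5
rot [ 0.003  -0.0001  0.0007] shift [-0.0002  0.0006  0.0045]
```

View pics/s32.png

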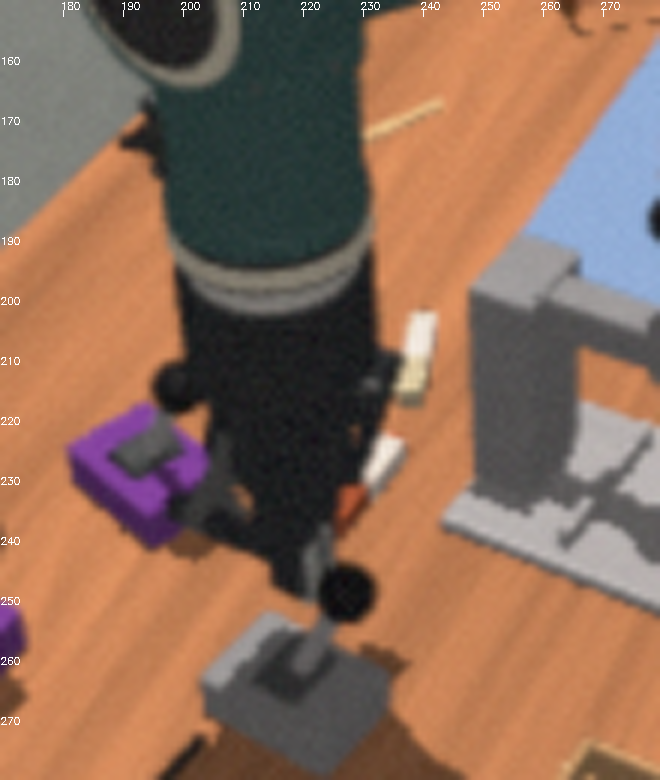

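Call:
{"op": "send_rows", "data": {"deltas": [[0,0,0,0,0,0.003,0],[0,0,0,0,0,0.005,0],[0,0,0,0,0,0.006,0],[0,0,0,0,0,0.006,0]]}}

```text
t: 43.87
ee_pos: [0.6458, 0.2068, 0.095]
ee_rot: [[0.002, -0.164, -0.987], [0.0, -0.987, 0.164], [-1.0, -0.001, -0.002]]
wrist_force: [2.2, -0.4, -1.8]
opening: 0.004
```

Call:
{"op": "send_rows", "data": {"deltas": [[0,0,0,0,0,0.002,0],[0,0,0,0,0,0.003,0],[0,0,0,0,0,0.003,0]]}}

```text
t: 44.12
ee_pos: [0.6454, 0.2067, 0.0952]
ee_rot: [[0.008, -0.164, -0.986], [-0.001, -0.986, 0.164], [-1.0, -0.001, -0.008]]
wrist_force: [9.3, -1.0, -5.7]
opening: 0.005
```

Call:
{"op": "send_rows", "data": {"deltas": [[0,0,0,0,0,-0.015,0],[0,0,0,0,0,-0.035,0],[0,0,0,-0.01,0,-0.05,0],[0,0,0,-0.045,0,-0.05,0],[0,0,0,-0.085,0,-0.05,0],[0,0,0,-0.125,0,-0.05,0],[0,0,0,-0.16,0,-0.05,0],[0,0,0,-0.17,0,-0.05,0]]}}

```text
t: 44.78
ee_pos: [0.6953, 0.1981, 0.2723]
ee_rot: [[0.016, -0.165, -0.986], [0.001, -0.986, 0.165], [-1.0, -0.004, -0.015]]
wrist_force: [0.4, 0.3, 0.9]
opening: 0.0
```

Call:
{"op": "send_rows", "data": {"deltas": [[0,0,0,0,0.03,0,0],[0,0,0,0,0.07,0,0],[0,0,0,0,0.11,0,0],[0,0,0,0,0.15,0,0],[0,0,0,0,0.19,0,0],[0,0,0,0,0.23,0,0],[0,0,0,0,0.27,0,0],[0,0,0,0,0.3,0,0]]}}

```text
t: 45.45
ee_pos: [0.6443, -0.1016, 0.2713]
ee_rot: [[0.015, -0.168, -0.986], [0.001, -0.986, 0.168], [-1.0, -0.003, -0.015]]
wrist_force: [-0.4, -0.1, -0.1]
opening: -0.004
```

Run:
```python
from h import *
go([.6462,.2062,.095],np.pi-.167)
s=cap("side","s33"); crop(s,170,150,150,150,5,"s33")
t=cap("top","t33"); crop(t,120,160,160,125,5,"t33")
crop(s,200,250,130,120,6,"s33b")
cv2.imwrite("pics/full33.png",cv2.resize(t["pixels"][:,:,::-1],(800,600)))
```

```text
t 45.45 pos [ 0.6443 -0.1016  0.2713] zyaw 2.9730406687645465 open -0.004 F [-0.3624 -0.1285 -0.1098] j7 -1.15
rot [-0.0015 -0.0147  0.0034] shift [ 0.1766 -0.3032  0.0523]
```

View pics/s33.png

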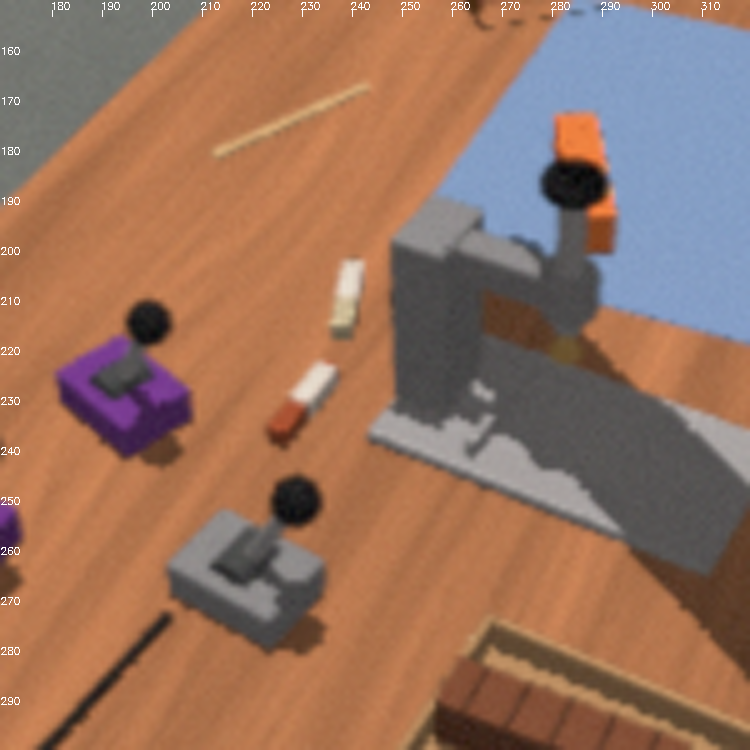

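View pics/t33.png

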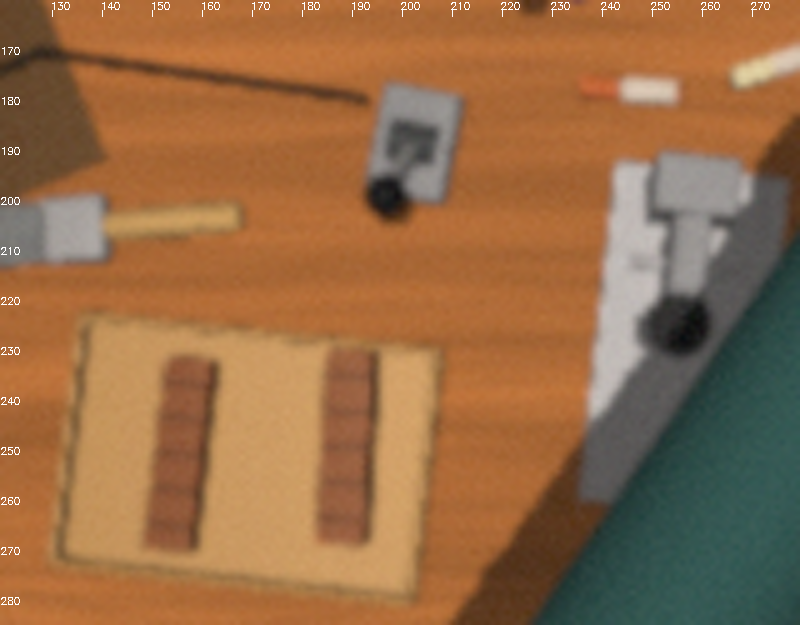

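View pics/s33b.png

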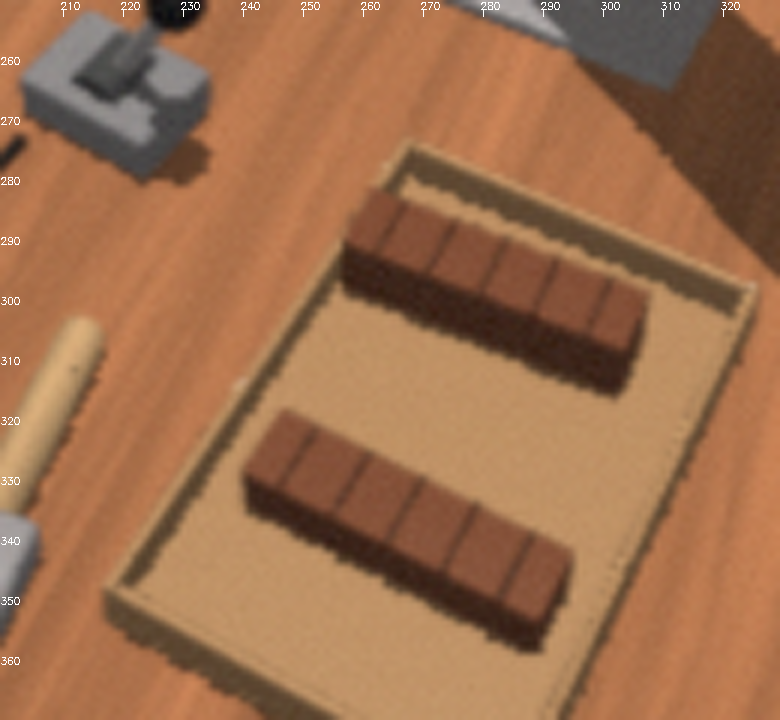

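View pics/full33.png

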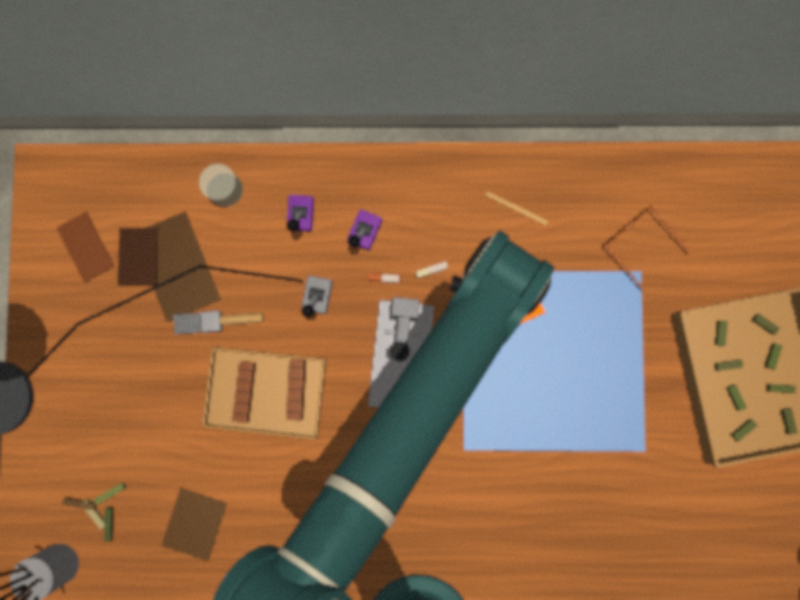

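Run:
```python
from fit0 import *
for a,b in(((185.1,229.1),(257.0,290.7)),((183.1,268.1),(302,308.2)),((152.5,230.7),(240.5,327.5)),((148.4,268.7),(287,353))): print(tri([t,s],[a,b]))
ub=(197,198); us=(228.6,249.4)
X,r=tri([t,s],[ub,us]); l=local(0,-.167).T@(X[:2]-[.66,.2039]); print(X,l,np.arctan2(l[0],X[2]-.022)+.5)
```

```text
(array([0.531 , 0.2554, 0.0303]), [np.float64(0.13423873795640956), np.float64(0.31425918662807334)])
(array([0.4129, 0.2601, 0.0324]), [np.float64(0.5502022109814542), np.float64(1.3372441926468328)])
(array([0.5259, 0.3577, 0.0289]), [np.float64(0.04802670967959913), np.float64(0.12355754565908948)])
(array([0.41  , 0.3696, 0.0254]), [np.float64(0.6008396432089789), np.float64(1.625484922184345)])
[0.6248 0.2111 0.091 ] [-0.0359  0.0012] 0.020327872234440547
```

Run:
```python
from plant import ctrl
print(ctrl.finish_job())
```

```text
the job is handed in; nothing more can be done
None
```

The job is done and handed in at about 45 s of the 210 s allowed; no verdict was reported.

**What I did:** Only two castings were present, the 24 mm and the 32 mm. I stood the lever upright at about 0.52 rad and gauged the 24 mm casting, then the 32 mm one. I laid each flat on the anvil, let go, and pressed the cap to about 42 mm of travel for the first and 34 mm for the second. I held each for over a second with the foot about 6–7 mm in. Each was gripped at 20 N and put in the tray beside the other, and I then pushed the lever back to its stop.

**Last checks:**
- **Lever and plunger:** the lever read about 0.02 rad and the plunger was up.
- **Tray:** both castings lay side by side inside the walls and looked level. Triangulated top heights came out a few millimetres off, and noisy for both castings.
- **Bystanders:** the pastel sticks, brush and look-alikes showed no visible movement.

**What disagreed:**
- **32 mm casting:** the pictures put it about 3 cm from where I set it down, towards the tray's -y wall and a little forward. I take this as the announced knock. One end is now almost touching the tray's far wall, but the casting is flat and within limits, so I left it.
- **Lever grasp:** during the first grasp the gripper sat about 10 mm off the ball's centre, so I corrected it before letting go.
- **Foot force:** I inferred about 3 N on each casting from the wrist force; it was not measured directly.

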